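Fetch the extruder service parts from the case under the bottles

TASK

Lay out the parts for the extruder service: they lie in the grey case with the clear hinged lid, and the glue stick and the dropper bottle stand in the two cup rings on that lid. With the lid still shut, stand the stick and the bottle aside on the green cutting mat, then open the lid right up, put the nozzle box and the grey gear flat into their own nests on the orange tray (box between the square corners and lined up with them, gear in the round nest) and shut the lid again. Finally stand the stick and the bottle back on the lid, each in the ring it came from; keep both upright throughout.

Things in the scene. Friction and masses are not known exactly. Their poses are not given: they have to be found in the camera images.
- case: Grey case fixed to the table, 110 x 204 mm (x, y); shut lid's top 50 mm above the table, wall top 46, inner floor 4. Origin: underside centre; front -x, hinge axis along y at x +52, z +48 mm. Two bays, 97 (y) x 104 mm (x), centred at y +50 and -50 mm. Two black cup rings on the lid, inner radius 26 mm, 8 mm high, centred (lid shut) at x +18, y +68 and x +18, y -68 mm.
- lid (a joint): Angle of the clear, black-edged lid: 0 shut, grows as its front rises, 1.57 upright, stop at 2.0. Stiff friction hinge (2 to 3 N at the handle): it stays at any angle where it is left and must be taken all the way down to shut.
- lid_handle (a point): Middle of the lid's red handle: a round bar 10 mm thick, 60 mm long, parallel to the hinge, 35 mm above the lid (gap 30 mm) near its front edge, posts at its ends. Lid shut: x -40, y 0, z +85 mm of the case. Moves with the lid, 92 mm along it from the hinge axis and 37 mm off it; the round bar can turn in a grip as the lid swings. Axes of the lid: y along the bar, x front to hinge.
- glue_stick_mid (a point): Glue stick, white and yellow with purple cap, upright, 27 mm thick, 92 mm tall, about 40 g. Point: its centre, 46 mm above its underside; z up. It starts in one of the two rings on the lid.
- dropper_mid (a point): Amber dropper bottle with label and black rubber bulb, upright, body 34 mm thick and 70 mm tall, 102 mm with the bulb, 50 to 100 g. Point: on its axis, 45 mm above its underside; z up. It starts in the other ring.
- nozzle_box_mid (a point): Flat box of spare nozzles, white top, black lower part, 42 x 62 x 20 mm (its x, y, z), 50 g. Point: its centre, 10 mm above its underside. It starts in one bay of the case, seen through the lid, long side roughly along the case's x.
- print_gear_mid (a point): Grey printed spur gear lying flat, 41 mm across, toothed rim 9 mm thick, on top a hub 16 mm across (14 mm high in all), 20 g. Point: on its axis, 7 mm above its underside. It starts in the other bay of the case.
- mat: Dark green cutting mat with a pale grid, fixed, 190 x 116 x 3 mm (x, y, z), the place to set things aside. Origin: centre of the underside; x along its long side.
- tray: Orange kit tray, fixed, 180 x 106 mm (x, y), floor 5 mm thick, edge lip 2 mm. Origin: underside centre. Two nests of 6 mm ridges (tops 11 mm above the table): box nest, four square corners, centre x -42, y 0 mm, space 58 (x) x 78 mm (y), so the box's long side goes along the tray's y; gear nest, a broken circle 58 mm wide inside, centre x +42, y 0 mm. Finger gaps 24 mm or wider mid-way along the sides of each nest.
There are look-alikes about, which are no part of the job. Leave any turquoise look-alike of the part that bears dropper_mid alone.

How it is judged (in metres and radians):
On the way, in this order (a step that is already met when the one before it is completed fails the run):
1. the glue stick and the dropper bottle both stand upright on the green cutting mat while the lid is still shut (x of glue_stick_mid in the frame of mat between -0.09 and 0.09 m and y of glue_stick_mid in the frame of mat between -0.053 and 0.053 m and z of each of glue_stick_mid, dropper_mid in the frame of mat below 0.058 m and angle between each of glue_stick_mid, dropper_mid's own z axis and vertical below 0.15 rad and x of dropper_mid in the frame of mat between -0.09 and 0.09 m and y of dropper_mid in the frame of mat between -0.053 and 0.053 m and value of joint lid below 0.06 rad), for 0.2 s.
2. the lid is opened right up (past 1.3 rad) with both still on the mat (x of glue_stick_mid in the frame of mat between -0.09 and 0.09 m and y of glue_stick_mid in the frame of mat between -0.053 and 0.053 m and z of each of glue_stick_mid, dropper_mid in the frame of mat below 0.058 m and angle between each of glue_stick_mid, dropper_mid's own z axis and vertical below 0.15 rad and x of dropper_mid in the frame of mat between -0.09 and 0.09 m and y of dropper_mid in the frame of mat between -0.053 and 0.053 m and value of joint lid above 1.3 rad), for 0.2 s.
3. the nozzle box and the gear lie in their nests on the tray, with the stick and the bottle still on the mat (x of nozzle_box_mid in the frame of tray between -0.054 and -0.03 m and y of nozzle_box_mid in the frame of tray between -0.012 and 0.012 m and z of nozzle_box_mid in the frame of tray below 0.019 m and angle between the y axis of nozzle_box_mid and the y axis of tray, either way round below 0.25 rad and x of print_gear_mid in the frame of tray between 0.03 and 0.054 m and y of print_gear_mid in the frame of tray between -0.012 and 0.012 m and z of print_gear_mid in the frame of tray below 0.016 m and angle between each of print_gear_mid, nozzle_box_mid, glue_stick_mid, dropper_mid's own z axis and vertical below 0.15 rad and x of glue_stick_mid in the frame of mat between -0.09 and 0.09 m and y of glue_stick_mid in the frame of mat between -0.053 and 0.053 m and z of each of glue_stick_mid, dropper_mid in the frame of mat below 0.058 m and x of dropper_mid in the frame of mat between -0.09 and 0.09 m and y of dropper_mid in the frame of mat between -0.053 and 0.053 m), for 0.2 s.
4. the lid is shut again with the stick and the bottle still on the mat (all of step 3 and value of joint lid below 0.06 rad), for 0.2 s.
At the end, for the whole second after the job is handed in: Nozzle box and gear flat in their own nests (centre within 12 mm each way, box within 0.25 rad), lid shut (under 0.06 rad), glue stick and dropper upright in the rings they came from (within 25 mm of where they stood), all released and at rest (x of nozzle_box_mid in the frame of tray between -0.054 and -0.03 m and y of nozzle_box_mid in the frame of tray between -0.012 and 0.012 m and z of nozzle_box_mid in the frame of tray below 0.019 m and angle between the y axis of nozzle_box_mid and the y axis of tray, either way round below 0.25 rad and x of print_gear_mid in the frame of tray between 0.03 and 0.054 m and y of print_gear_mid in the frame of tray between -0.012 and 0.012 m and z of print_gear_mid in the frame of tray below 0.016 m and angle between each of print_gear_mid, nozzle_box_mid's own z axis and vertical below 0.15 rad and value of joint lid below 0.06 rad and distance of each of glue_stick_mid, dropper_mid from where it was at the start of the episode below 0.025 m and angle between each of glue_stick_mid, dropper_mid's own z axis and vertical below 0.1 rad and linear speed of each of glue_stick, dropper, nozzle_box, print_gear below 0.02 m/s); the robot touches nothing.
It fails at once if the glue stick or the dropper bottle is tipped over (beyond 0.7 rad) (angle between any of glue_stick_mid, dropper_mid's own z axis and vertical above 0.7 rad).
It also fails if it takes over 141 s, if anything falls off the work surface, if the arm or the gripper's body presses on something with over 40 N, if the wrist force passes 120 N, or if a joint passes its speed limit or range.

ROBOT

A 7-joint arm with a two-finger parallel gripper is mounted at the origin on a cart in front of the work surface, level with it; the furniture and walls round the work are solid. World frame = base frame: x ahead of the robot, y to its left, z up, the work surface at z = 0. Lengths are in m, angles in degrees, forces in N, time in s.
With the tool pointing down it reaches from about 0.425 to 0.875 m from the base axis. Payload 4.7 kg.
Tool frame: the origin (TCP) lies between the finger pads; the fingertips stand 17 mm ahead of it and the grasp point (between the pads) lies 2 mm behind it; z points along the fingers, y is the line along which they close (so a half turn about z gives the same grasp; the last joint's range is limited). The gripper opens to 87 mm and grips with 3 to 60 N. Pads are 19 mm wide; open, the fingers measure 117 mm over their backs; the gripper's body (75 mm by 190 mm) begins 51 mm behind the grasp point.
Start: joints at [67.729, 18.392, -4.016, 83.108, 1.295, 78.541, -3.26], TCP at [0.255, -0.598, 0.24] pointing down, gripper open.
Joint ranges: [-163.93, 163.93], [-17.29, 119.83], [-79.2, 71.16], [3.27, 140.29], [-89.18, 269.18], [5.43, 117.66], [-154.24, 154.24]. Speed limits (degrees/s): [147.25, 147.25, 180, 180, 180, 180, 180].

INTERFACE

Orientations are given as [roll, pitch, yaw] about the fixed x, y, z axes, in that order (R = Rz(yaw) Ry(pitch) Rx(roll)).
In Python, from cell import env, cams gives the robot as it stands.
- The arm moves only by the shell command python3 -m pendant 'ROWS' [FORCE]. ROWS is JSON, a list of rows, each an object of numbers: "tx", "ty", "tz": the shift along the tool's x, y, z each as a share of 0.05 m, from -1 to 1; "spin": the turn about the tool's z as a share of 4 degrees, from -1 to 1; "claw": the closure, from 0 (fully open) to 1 (shut). A call has 1 to 10 rows; each row shifts and turns the commanded pose from where the row before left it, along the tool's axes as they then stand; what a row does not reach is not made up. A row lasts 1/8 s, in which the tool goes at most 62.5 mm and 10.7 degrees, less where a joint would pass 70% of its speed; a pose out of reach is approached as far as the arm can. A call with a number of a shift or a turn outside -1 to 1 is refused whole. A call with a gripper value outside its range is refused whole. The fingers move at their own pace and stop on an object; FORCE is the grip in N (left out, the last holds). Time passes only in rows, so rows that do not move let the fingers close. It gives the time, the measured TCP pose, the force, the opening and the grip force at its end, in the units of the state.
- env.get_obs(): the state, without advancing time (a new reading comes with each control period).
- cams.read_camera(name): name is "side" or "top" or "wrist"; returns the picture (384x512x3 uint8, red, green, blue); there is no depth.
- cams.camera_info(name): a dict with "fx", "fy", "cx", "cy" (pixels), "k1" (the pictures are not rectified: a ray, as slopes to the right and down, at radius r is drawn at 1 + k1 r^2 times it, then the intrinsics apply), "rvec" (rotation vector, rad) and "tvec" (3), from world to camera coordinates, as OpenCV has them. Camera axes: x right, y down, z forward; pixel columns grow to the right and rows downward; lengths in m; the calibration is good to about 2 mm. A picture is of the moment at which its call begins: read the wrist's pose just before it. camera_info takes no time and is no camera call; for the wrist camera it gives the pose at the moment of the call.
- env.sign_off(): hands the job in; it is judged then, once.
The state is a dict: "time_s": time; "qpos": joint angles; "joint_velocities": joint speeds; "effort": joint torques, N m; "tool_pos": TCP position; "tool_rot": TCP orientation; "force": force on the tool from outside, world axes, zero at the start; "wrist_torque": the same for the moment, N m; "grip_width": finger opening in m; "grasp_force": force on a finger pad.
Only numpy, scipy, OpenCV 4.12 (cv2) and the standard library are available. Lean on these libraries where they do the work, as an engineer would, in place of code of your own. Each camera call takes 0.05 s, during which the arm holds its last target. There are 200 camera calls.

## Working session

There is one attempt and no reset: what is moved stays moved. The work goes in short steps, Python scripts to look and compute and a shell command to move; the robot and the scene stay as the last step left them, time stands still between calls to the robot, and variables do not carry over. Pictures are saved under pics/ and viewed, at most 14 in all, crops included, and the job is handed in when it is done.

```bash
mkdir -p pics
cat > h.py <<'E'
import numpy as np,cv2
from cell import env,cams
def snap(n,f):
    im=cams.read_camera(n); cv2.imwrite(f'pics/{f}.png',im[:,:,::-1]); return im
def cam(n):
    i=cams.camera_info(n);R=cv2.Rodrigues(np.array(i['rvec'],float))[0];return i,R,np.array(i['tvec'],float)
def px2w(n,u,v,z,c=None):
    i,R,t=c or cam(n)
    p=np.array([(u-i['cx'])/i['fx'],(v-i['cy'])/i['fy']]);q=p.copy()
    for _ in range(30):q=p/(1+i['k1']*(q@q))
    d=R.T@np.array([*q,1]);o=-R.T@t
    return o+d*(z-o[2])/d[2]
def w2px(n,P,c=None):
    i,R,t=c or cam(n);X=R@np.array(P,float)+t;q=X[:2]/X[2];q=q*(1+i['k1']*(q@q))
    return q[0]*i['fx']+i['cx'],q[1]*i['fy']+i['cy']
E
python3 - <<'E'
from h import *
a=snap('top','top0');b=snap('side','side0')
cv2.imwrite('pics/top0b.png',cv2.resize(a[:,:,::-1],(800,600),interpolation=cv2.INTER_CUBIC))
o=env.get_obs();print({k:np.round(v,3) for k,v in o.items()})
for n in('top','side'):
    i,R,t=cam(n);print(n,(-R.T@t).round(3),i['fx'],i['k1'],R.round(2).tolist())
E
```

```text
{'time_s': np.float64(0.1), 'qpos': array([67.731, 18.435, -4.015, 83.168,  1.296, 78.542, -3.26 ]), 'joint_velocities': array([-0.054, -0.102,  0.128, -0.141, -0.057,  0.03 , -0.017]), 'effort': array([-1.0000e-03, -4.9258e+01, -4.0600e-01, -3.1340e+01, -6.4000e-02,
        3.9000e-02,  0.0000e+00]), 'tool_pos': array([ 0.255, -0.598,  0.239]), 'tool_rot': array([-1.7990e+02,  7.0000e-03,  2.3078e+01]), 'force': array([-0.97 ,  0.813,  0.253]), 'wrist_torque': array([-0.042,  0.007, -0.01 ]), 'grasp_force': np.float64(0.0), 'grip_width': np.float64(0.087)}
top [ 0.458 -0.08   1.043] 434.49358966432686 -0.0870044169215673 [[0.0, -1.0, -0.02], [-1.0, -0.0, -0.09], [0.09, 0.02, -1.0]]
side [ 0.734 -0.462  0.955] 411.27534572367335 0.020422563503812528 [[0.89, 0.47, -0.01], [0.41, -0.79, -0.45], [-0.22, 0.4, -0.89]]
```

View pics/top0b.png

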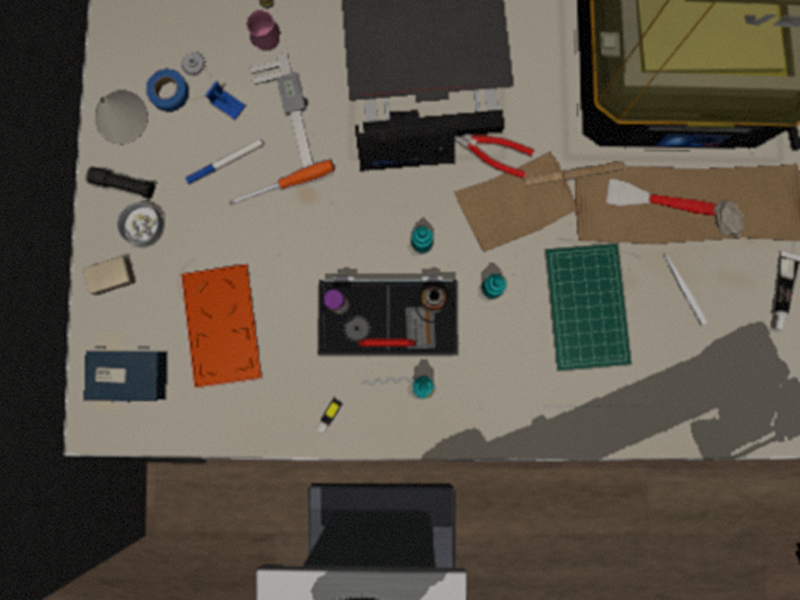

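View pics/side0.png

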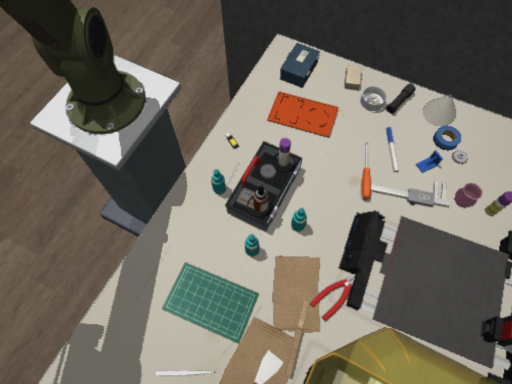

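The top view shows the purple-capped stick at (333,299), on the left ring, and the amber bottle with the black bulb at (432,296), on the right ring. Three turquoise look-alikes are at (422,237), (494,286) and (423,386). The gear is in the left bay at (357,328), the box in the right bay at (421,327), the handle at (387,342), the tray at (222,325) and the mat at (588,307). A second purple-capped stick lies far off in the side view at (498,203). The targets are the two standing in the rings on the lid.

Run:
```python
from h import *
im=cv2.imread('pics/top0.png');hsv=cv2.cvtColor(im,cv2.COLOR_BGR2HSV)
x0,y0,x1,y1=190,165,310,255
cv2.imwrite('pics/crop0.png',cv2.resize(im[y0:y1,x0:x1],None,fx=6.5,fy=6.5,interpolation=cv2.INTER_CUBIC))
c=cam('top')
def rect(lo,hi,box,z):
    m=cv2.inRange(hsv,lo,hi);mm=np.zeros_like(m);a,b,d,e=box;mm[b:e,a:d]=m[b:e,a:d]
    mm=cv2.morphologyEx(mm,cv2.MORPH_CLOSE,np.ones((7,7)))
    cs=max(cv2.findContours(mm,0,1)[0],key=cv2.contourArea).reshape(-1,2)
    w=np.array([px2w('top',u,v,z,c)[:2] for u,v in cs],np.float32)
    return cv2.minAreaRect(w)
print('tray',rect((3,150,80),(18,255,255),(110,160,175,255),.006))
print('mat',rect((60,60,30),(90,255,200),(345,150,410,245),.003))
print('handle',rect((170,120,60),(180,255,255),(225,210,270,228),.085),rect((0,120,60),(5,255,255),(225,210,270,228),.085))
print('purple',rect((125,60,30),(160,255,255),(200,180,225,200),.142))
for n,u,v,z in[('cFL',320,281,.05),('cFR',457,279,.05),('cNR',458,354,.05),('cNL',319,354,.05),('stick',333,299,.142),('bulb',433,296,.15),('gear',357,328,.018),('box',421,327,.024),('t1',422,237,.07),('t2',494,286,.07),('t3',423,386,.07)]:
    print(n,px2w('top',u*.64,v*.64,z,c).round(3))
```

```text
tray ((0.5218360424041748, 0.2190980315208435), (0.17795510590076447, 0.10417061299085617), 8.457202911376953)
mat ((0.5522487163543701, -0.34746819734573364), (0.18621531128883362, 0.11314576119184494), 5.057831764221191)
handle ((0.49285656213760376, -0.0709347054362297), (0.008811109699308872, 0.0198274627327919), 0.1471341997385025) ((0.4938814043998718, -0.04112090542912483), (0.01103388424962759, 0.07944471389055252), 0.16164198517799377)
purple ((0.5495125651359558, 0.02846163883805275), (0.028019165620207787, 0.028445618227124214), 18.954097747802734)
cFL [0.584 0.058 0.05 ]
cFR [ 0.587 -0.144  0.05 ]
cNR [ 0.477 -0.145  0.05 ]
cNL [0.476 0.058 0.05 ]
stick [0.548 0.028 0.142]
bulb [ 0.552 -0.106  0.15 ]
gear [0.517 0.005 0.018]
box [ 0.518 -0.091  0.024]
t1 [ 0.646 -0.092  0.07 ]
t2 [ 0.575 -0.196  0.07 ]
t3 [ 0.431 -0.094  0.07 ]
```

View pics/crop0.png

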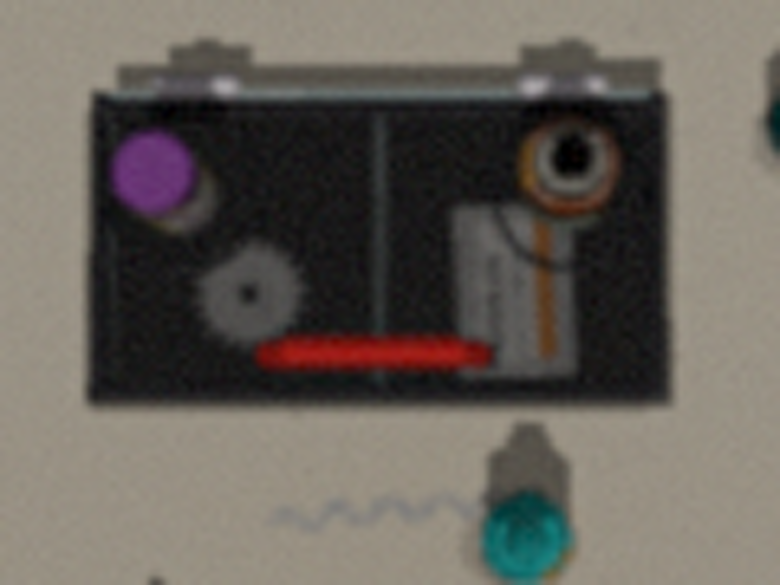

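The crop confirms the purple cap, the amber bottle with its black bulb, the gear and the box in the case. The turquoise bottle sits outside it. Moving to above the amber bottle.

```bash
python3 -m pendant '[{"spin":0.96},{"spin":0.96},{"spin":0.96},{"spin":0.96},{"spin":0.96},{"spin":0.96},{"tx":0.58,"ty":-0.98},{"tx":0.58,"ty":-0.98},{"tx":0.58,"ty":-0.98},{"tx":0.58,"ty":-0.98}]' 20; python3 -m pendant '[{"tx":0.58,"ty":-0.98},{"tx":0.58,"ty":-0.98},{"tx":0.58,"ty":-0.98},{"tx":0.58,"ty":-0.98},{"tx":0.58,"ty":-0.98},{"tx":0.2,"ty":-0.4},{},{}]'
python3 - <<'E'
from h import *
o=env.get_obs();print(o['tool_pos'],o['tool_rot'])
snap('wrist','w1');c=cam('wrist');print(-c[1].T@c[2])
print('bulb exp',w2px('wrist',(.551,-.108,.152),c),'shoulder',w2px('wrist',(.551,-.108,.12),c),'stick',w2px('wrist',(.5495,.0275,.142),c))
E
```

```text
[ 0.25452966 -0.59757678  0.23856148] [-1.79899988e+02  6.69502141e-03  2.30777737e+01]
[ 0.32438142 -0.56847814  0.38420436]
bulb exp (np.float64(-285.58085757082017), np.float64(-502.8669173117984)) shoulder (np.float64(-265.684372583837), np.float64(-490.6342640734656)) stick (np.float64(-231.54511315455926), np.float64(-315.692176705341))invalid input at $[0]: expected keys tx, ty, tz, spin, claw
invalid input at $[0]: expected keys tx, ty, tz, spin, claw
```

View pics/w1.png

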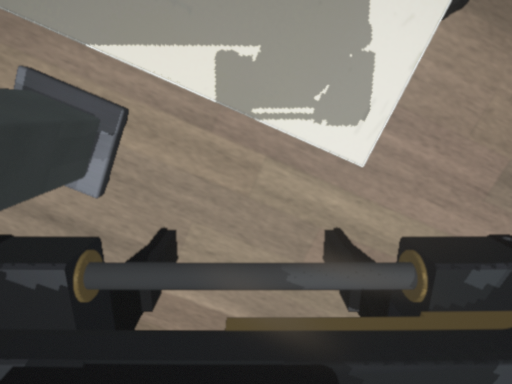

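The wrist picture shows the start pose, with the fingers at columns 165 and 335 over the floor. The arm did not move because each row needs all five keys.

```bash
python3 -m pendant '[{"tx":0,"ty":0,"tz":0,"spin":0.96,"claw":0},{"tx":0,"ty":0,"tz":0,"spin":0.96,"claw":0},{"tx":0,"ty":0,"tz":0,"spin":0.96,"claw":0},{"tx":0,"ty":0,"tz":0,"spin":0.96,"claw":0},{"tx":0,"ty":0,"tz":0,"spin":0.96,"claw":0},{"tx":0,"ty":0,"tz":0,"spin":0.96,"claw":0},{"tx":0.58,"ty":-0.98,"tz":0,"spin":0,"claw":0},{"tx":0.58,"ty":-0.98,"tz":0,"spin":0,"claw":0},{"tx":0.58,"ty":-0.98,"tz":0,"spin":0,"claw":0},{"tx":0.58,"ty":-0.98,"tz":0,"spin":0,"claw":0}]' 20; python3 -m pendant '[{"tx":0.58,"ty":-0.98,"tz":0,"spin":0,"claw":0},{"tx":0.58,"ty":-0.98,"tz":0,"spin":0,"claw":0},{"tx":0.58,"ty":-0.98,"tz":0,"spin":0,"claw":0},{"tx":0.58,"ty":-0.98,"tz":0,"spin":0,"claw":0},{"tx":0.58,"ty":-0.98,"tz":0,"spin":0,"claw":0},{"tx":0.2,"ty":-0.4,"tz":0,"spin":0,"claw":0},{"tx":0,"ty":0,"tz":0,"spin":0,"claw":0},{"tx":0,"ty":0,"tz":0,"spin":0,"claw":0}]'
python3 - <<'E'
from h import *
snap('wrist','w2');c=cam('wrist');print(-c[1].T@c[2])
print('bulb exp',w2px('wrist',(.551,-.108,.152),c),'shoulder',w2px('wrist',(.551,-.108,.12),c),'stick',w2px('wrist',(.5495,.0275,.142),c))
E
```

```text
time_s: 1.4
tool_pos: [0.3713, -0.4001, 0.2394]
tool_rot: [180.0, 0.0, 0.0]
force: [1.0, -0.2, -0.6]
grip_width: 0.0871
grasp_force: 0.0
time_s: 2.4
tool_pos: [0.5247, -0.1386, 0.2393]
tool_rot: [179.9, 0.1, -0.1]
force: [0.1, -0.1, -0.1]
grip_width: 0.087
grasp_force: 0.0
[ 0.60049393 -0.13933469  0.38475314]
bulb exp (np.float64(210.62729712696517), np.float64(175.73438181844435)) shoulder (np.float64(215.10730185036834), np.float64(168.30296700711244)) stick (np.float64(50.54774008224473), np.float64(175.7845075467556))
```

View pics/w2.png

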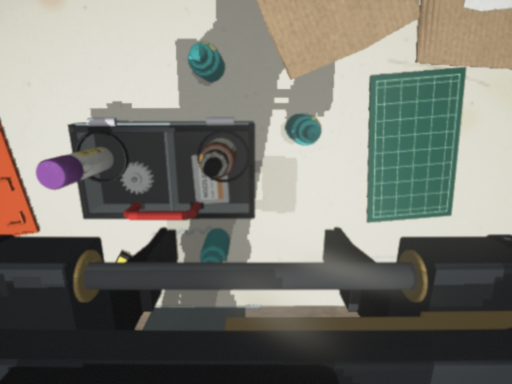

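The bulb top is at (213,167), near the predicted (211,176), and the stick's cap at about (55,172). The mat is at the right, columns 368-464.

Run:
```python
from h import *
c=cam('wrist')
for n,u,v,z in [('bulb',213,167,.152),('stick',54,172,.142),('FL',70,123,.05),('FR',253,122,.05),('NR',254,216,.05),('NL',83,217,.05),('hL',128,212,.09),('hR',200,208,.09),('mat',369,76,.003),('mat',464,69,.003),('mat',452,215,.003),('mat',368,221,.003),('t2',304,129,.07),('t1',200,55,.09),('ringR',237,158,.058),('ringL',101,158,.058)]:
  print(n,px2w('wrist',u,v,z,c).round(4))
```

```text
bulb [ 0.558  -0.1102  0.152 ]
stick [0.5527 0.024  0.142 ]
FL [0.5891 0.058  0.05  ]
FR [ 0.5889 -0.1429  0.05  ]
NR [ 0.4802 -0.144   0.05  ]
NL [0.4796 0.0609 0.05  ]
hL [ 0.4995 -0.0114  0.09  ]
hR [ 0.5036 -0.0872  0.09  ]
mat [ 0.6407 -0.2826  0.003 ]
mat [ 0.649  -0.3967  0.003 ]
mat [ 0.4634 -0.4158  0.003 ]
mat [ 0.4553 -0.3008  0.003 ]
t2 [ 0.5824 -0.1954  0.07  ]
t1 [ 0.6497 -0.0944  0.09  ]
ringR [ 0.5508 -0.1252  0.058 ]
ringL [0.5516 0.025  0.058 ]
```

```bash
python3 -m pendant '[{"tx":0.57,"ty":-0.59,"tz":0,"spin":0,"claw":0},{"tx":0,"ty":0,"tz":0.5,"spin":0,"claw":0},{"tx":0,"ty":0,"tz":0.6,"spin":0,"claw":0},{"tx":0,"ty":0,"tz":0.6,"spin":0,"claw":0},{"tx":0,"ty":0,"tz":0.5,"spin":0,"claw":0},{"tx":0,"ty":0,"tz":0.47,"spin":0,"claw":0},{"tx":0,"ty":0,"tz":0,"spin":0,"claw":0.4},{"tx":0,"ty":0,"tz":0,"spin":0,"claw":0.6},{"tx":0,"ty":0,"tz":0,"spin":0,"claw":1},{"tx":0,"ty":0,"tz":0,"spin":0,"claw":1}]' 15;python3 -m pendant '[{"tx":0,"ty":0,"tz":0,"spin":0,"claw":1},{"tx":0,"ty":0,"tz":0,"spin":0,"claw":1}]'
```

```text
time_s: 3.7
tool_pos: [0.5545, -0.1075, 0.107]
tool_rot: [180.0, -0.1, 0.0]
force: [-0.0, -0.7, 0.1]
grip_width: 0.0552
grasp_force: 0.0
time_s: 3.95
tool_pos: [0.554, -0.1073, 0.1062]
tool_rot: [180.0, -0.0, 0.0]
force: [0.1, 0.1, -0.0]
grip_width: 0.0352
grasp_force: 0.0
```

```bash
python3 -m pendant '[{"tx":0,"ty":0,"tz":0,"spin":0,"claw":1},{"tx":0,"ty":0,"tz":0,"spin":0,"claw":1},{"tx":0,"ty":0,"tz":-0.2,"spin":0,"claw":1},{"tx":0,"ty":0,"tz":-0.4,"spin":0,"claw":1},{"tx":0,"ty":0,"tz":-0.6,"spin":0,"claw":1},{"tx":0,"ty":0,"tz":-0.6,"spin":0,"claw":1},{"tx":0,"ty":0.2,"tz":-0.2,"spin":0,"claw":1},{"tx":-0.1,"ty":0.4,"tz":0,"spin":0,"claw":1},{"tx":-0.16,"ty":0.6,"tz":0,"spin":0,"claw":1},{"tx":-0.16,"ty":0.7,"tz":0,"spin":0,"claw":1}]' 15;python3 -m pendant '[{"tx":-0.16,"ty":0.7,"tz":0,"spin":0,"claw":1},{"tx":-0.16,"ty":0.7,"tz":0,"spin":0,"claw":1},{"tx":-0.12,"ty":0.7,"tz":0,"spin":0,"claw":1},{"tx":0,"ty":0.5,"tz":0,"spin":0,"claw":1},{"tx":0,"ty":0.3,"tz":0,"spin":0,"claw":1},{"tx":0,"ty":0,"tz":0.4,"spin":0,"claw":1},{"tx":0,"ty":0,"tz":0.5,"spin":0,"claw":1},{"tx":0,"ty":0,"tz":0.5,"spin":0,"claw":1},{"tx":0,"ty":0,"tz":0.5,"spin":0,"claw":1},{"tx":0,"ty":0,"tz":0,"spin":0,"claw":1}]'
```

```text
time_s: 5.2
tool_pos: [0.5322, -0.2034, 0.2053]
tool_rot: [-180.0, 0.1, 0.1]
force: [0.5, -0.6, -1.1]
grip_width: 0.0322
grasp_force: 15.0
time_s: 6.45
tool_pos: [0.5098, -0.3441, 0.1076]
tool_rot: [-179.7, 0.3, 0.2]
force: [0.5, 0.8, -0.6]
grip_width: 0.032
grasp_force: 15.0
```

```bash
python3 -m pendant '[{"tx":0,"ty":0,"tz":0.4,"spin":0,"claw":1},{"tx":0,"ty":0,"tz":0.3,"spin":0,"claw":1},{"tx":0,"ty":0,"tz":0.15,"spin":0,"claw":1},{"tx":0,"ty":0,"tz":0.08,"spin":0,"claw":1},{"tx":0,"ty":0,"tz":0,"spin":0,"claw":1},{"tx":0,"ty":0,"tz":0,"spin":0,"claw":1}]'
```

```text
time_s: 7.2
tool_pos: [0.5115, -0.3476, 0.0651]
tool_rot: [180.0, -0.1, 0.0]
force: [0.2, 0.0, -1.6]
grip_width: 0.0318
grasp_force: 15.0
```

```bash
python3 -m pendant '[{"tx":0,"ty":0,"tz":0.06,"spin":0,"claw":1},{"tx":0,"ty":0,"tz":0.04,"spin":0,"claw":1},{"tx":0,"ty":0,"tz":0,"spin":0,"claw":1}]'
```

```text
time_s: 7.58
tool_pos: [0.511, -0.3473, 0.0593]
tool_rot: [-180.0, 0.0, 0.0]
force: [0.4, 0.5, -0.0]
grip_width: 0.0317
grasp_force: 15.0
```

```bash
python3 -m pendant '[{"tx":0,"ty":0,"tz":0,"spin":0,"claw":0.5},{"tx":0,"ty":0,"tz":0,"spin":0,"claw":0},{"tx":0,"ty":0,"tz":0,"spin":0,"claw":0},{"tx":0,"ty":0,"tz":0,"spin":0,"claw":0},{"tx":0,"ty":0,"tz":-0.5,"spin":0,"claw":0},{"tx":0,"ty":0,"tz":-1,"spin":0,"claw":0},{"tx":0,"ty":0,"tz":-1,"spin":0,"claw":0},{"tx":0,"ty":0,"tz":-0.6,"spin":0,"claw":0},{"tx":0.1,"ty":-0.8,"tz":0,"spin":0,"claw":0},{"tx":0.1,"ty":-1,"tz":0,"spin":0,"claw":0}]';python3 -m pendant '[{"tx":0.1,"ty":-1,"tz":0,"spin":0,"claw":0},{"tx":0.1,"ty":-1,"tz":0,"spin":0,"claw":0},{"tx":0.1,"ty":-1,"tz":0,"spin":0,"claw":0},{"tx":0.1,"ty":-1,"tz":0,"spin":0,"claw":0},{"tx":0.1,"ty":-1,"tz":0,"spin":0,"claw":0},{"tx":0.1,"ty":-0.66,"tz":0,"spin":0,"claw":0},{"tx":0,"ty":0,"tz":0,"spin":0,"claw":0},{"tx":0,"ty":0,"tz":0,"spin":0,"claw":0}]'
```

```text
time_s: 8.82
tool_pos: [0.521, -0.2576, 0.2151]
tool_rot: [179.9, -0.1, -0.1]
force: [0.5, -0.0, -0.6]
grip_width: 0.0868
grasp_force: 0.0
time_s: 9.82
tool_pos: [0.5508, 0.0247, 0.2145]
tool_rot: [179.9, 0.0, -0.0]
force: [-0.2, 0.1, -0.8]
grip_width: 0.0871
grasp_force: 0.0
```

```bash
python3 -m pendant '[{"tx":0,"ty":0,"tz":0.6,"spin":0,"claw":0},{"tx":0,"ty":0,"tz":0.6,"spin":0,"claw":0},{"tx":0,"ty":0,"tz":0.6,"spin":0,"claw":0},{"tx":0,"ty":0,"tz":0.37,"spin":0,"claw":0},{"tx":0,"ty":0,"tz":0,"spin":0,"claw":0.6},{"tx":0,"ty":0,"tz":0,"spin":0,"claw":0.7},{"tx":0,"ty":0,"tz":0,"spin":0,"claw":1},{"tx":0,"ty":0,"tz":0,"spin":0,"claw":1},{"tx":0,"ty":0,"tz":0,"spin":0,"claw":1},{"tx":0,"ty":0,"tz":0,"spin":0,"claw":1}]' 15;python3 -m pendant '[{"tx":0,"ty":0,"tz":0,"spin":0,"claw":1},{"tx":0,"ty":0,"tz":-0.2,"spin":0,"claw":1},{"tx":0,"ty":0,"tz":-0.4,"spin":0,"claw":1},{"tx":0,"ty":0,"tz":-0.6,"spin":0,"claw":1},{"tx":0,"ty":0,"tz":-0.6,"spin":0,"claw":1},{"tx":0,"ty":0.2,"tz":-0.2,"spin":0,"claw":1},{"tx":0,"ty":0.4,"tz":0,"spin":0,"claw":1},{"tx":0.12,"ty":0.6,"tz":0,"spin":0,"claw":1},{"tx":0.12,"ty":0.8,"tz":0,"spin":0,"claw":1},{"tx":0.12,"ty":0.8,"tz":0,"spin":0,"claw":1}]'
```

```text
time_s: 11.08
tool_pos: [0.5509, 0.0257, 0.1061]
tool_rot: [180.0, -0.0, 0.0]
force: [-0.8, 0.1, -0.5]
grip_width: 0.035
grasp_force: 0.0
time_s: 12.32
tool_pos: [0.5684, -0.1163, 0.2053]
tool_rot: [180.0, 0.1, 0.0]
force: [0.3, 0.2, -0.6]
grip_width: 0.0261
grasp_force: 15.0
```

```bash
python3 -m pendant '[{"tx":0.15,"ty":0.8,"tz":0,"spin":0,"claw":1},{"tx":0.15,"ty":0.8,"tz":0,"spin":0,"claw":1},{"tx":0.15,"ty":0.8,"tz":0,"spin":0,"claw":1},{"tx":0.15,"ty":0.8,"tz":0,"spin":0,"claw":1},{"tx":0,"ty":0.7,"tz":0,"spin":0,"claw":1},{"tx":0,"ty":0.5,"tz":0,"spin":0,"claw":1},{"tx":0,"ty":0.28,"tz":0,"spin":0,"claw":1},{"tx":0,"ty":0,"tz":0.4,"spin":0,"claw":1},{"tx":0,"ty":0,"tz":0.5,"spin":0,"claw":1},{"tx":0,"ty":0,"tz":0.5,"spin":0,"claw":1}]';python3 -m pendant '[{"tx":0,"ty":0,"tz":0.5,"spin":0,"claw":1},{"tx":0,"ty":0,"tz":0.5,"spin":0,"claw":1},{"tx":0,"ty":0,"tz":0.25,"spin":0,"claw":1},{"tx":0,"ty":0,"tz":0.15,"spin":0,"claw":1},{"tx":0,"ty":0,"tz":0.08,"spin":0,"claw":1},{"tx":0,"ty":0,"tz":0.04,"spin":0,"claw":1},{"tx":0,"ty":0,"tz":0,"spin":0,"claw":1}]'
```

```text
time_s: 13.58
tool_pos: [0.5992, -0.3455, 0.134]
tool_rot: [-179.9, 0.0, 0.2]
force: [-2.0, 0.1, -0.0]
grip_width: 0.0261
grasp_force: 15.0
time_s: 14.45
tool_pos: [0.5994, -0.3485, 0.0606]
tool_rot: [180.0, -0.0, 0.0]
force: [-0.2, 0.2, -1.6]
grip_width: 0.0259
grasp_force: 15.0
```

```bash
python3 -m pendant '[{"tx":0,"ty":0,"tz":0.03,"spin":0,"claw":1},{"tx":0,"ty":0,"tz":0,"spin":0,"claw":0.6},{"tx":0,"ty":0,"tz":0,"spin":0,"claw":0},{"tx":0,"ty":0,"tz":0,"spin":0,"claw":0},{"tx":0,"ty":0,"tz":0,"spin":0,"claw":0},{"tx":0,"ty":0,"tz":-0.5,"spin":0,"claw":0},{"tx":0,"ty":0,"tz":-1,"spin":0,"claw":0},{"tx":0,"ty":0,"tz":-1,"spin":0,"claw":0},{"tx":0,"ty":0,"tz":-0.6,"spin":0,"claw":0},{"tx":0,"ty":0,"tz":0,"spin":0,"claw":0}]'
python3 - <<'E'
from h import *
print(env.get_obs()['qpos'].round(1));snap('wrist','w3')
E
```

```text
time_s: 15.7
tool_pos: [0.6007, -0.3489, 0.2173]
tool_rot: [179.8, -0.3, 0.0]
force: [-0.4, 0.6, 0.5]
grip_width: 0.0872
grasp_force: 0.0
[ 41.6  25.3 -19.   77.5   8.2  78.2 -67.3]
```

View pics/w3.png

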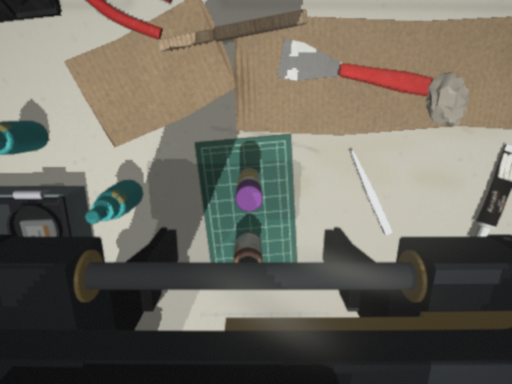

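Both stand upright on the mat: stick cap at (249,198), bottle at (248,255). Going to the handle next, with the gripper turned a quarter turn.

```bash
python3 -m pendant '[{"tx":-0.31,"ty":-0.88,"tz":0,"spin":-1,"claw":0},{"tx":-0.31,"ty":-0.88,"tz":0,"spin":0,"claw":0},{"tx":-0.31,"ty":-0.88,"tz":0,"spin":0,"claw":0},{"tx":-0.31,"ty":-0.88,"tz":0,"spin":0,"claw":0},{"tx":-0.31,"ty":-0.88,"tz":0,"spin":0,"claw":0},{"tx":-0.31,"ty":-0.88,"tz":0,"spin":0,"claw":0},{"tx":-0.31,"ty":-0.88,"tz":0,"spin":0,"claw":0},{"tx":0,"ty":0,"tz":0,"spin":-1,"claw":0},{"tx":0,"ty":0,"tz":0,"spin":-1,"claw":0},{"tx":0,"ty":0,"tz":0,"spin":-1,"claw":0}]'
python3 -m pendant '[{"tx":0,"ty":0,"tz":0,"spin":-1,"claw":0},{"tx":0,"ty":0,"tz":0,"spin":-1,"claw":0},{"tx":0,"ty":0,"tz":0,"spin":-1,"claw":0},{"tx":0,"ty":0,"tz":0,"spin":-1,"claw":0},{"tx":0,"ty":0,"tz":0,"spin":-1,"claw":0},{"tx":0,"ty":0,"tz":0,"spin":-1,"claw":0},{"tx":0,"ty":0,"tz":0,"spin":-1,"claw":0},{"tx":0,"ty":0,"tz":0,"spin":-1,"claw":0},{"tx":0,"ty":0,"tz":0,"spin":-1,"claw":0},{"tx":0,"ty":0,"tz":0,"spin":-1,"claw":0}]'
python3 -m pendant '[{"tx":0,"ty":0,"tz":0,"spin":-1,"claw":0},{"tx":0,"ty":0,"tz":0,"spin":-1,"claw":0},{"tx":0,"ty":0,"tz":0,"spin":-1,"claw":0},{"tx":0,"ty":0,"tz":0,"spin":-1,"claw":0},{"tx":0,"ty":0,"tz":0,"spin":-1,"claw":0},{"tx":0,"ty":0,"tz":0,"spin":-1,"claw":0},{"tx":0,"ty":0,"tz":0,"spin":-1,"claw":0},{"tx":0,"ty":0,"tz":0,"spin":-1,"claw":0},{"tx":0,"ty":0,"tz":0,"spin":-0.5,"claw":0},{"tx":0,"ty":0,"tz":0,"spin":0,"claw":0}]'
```

```text
time_s: 17.0
tool_pos: [0.471, -0.0474, 0.2117]
tool_rot: [-179.9, 0.2, 16.2]
force: [0.3, -1.0, -0.3]
grip_width: 0.087
grasp_force: 0.0
time_s: 18.25
tool_pos: [0.471, -0.0475, 0.2116]
tool_rot: [-179.8, 0.1, 56.2]
force: [-0.1, 0.6, 0.1]
grip_width: 0.0868
grasp_force: 0.0
time_s: 19.5
tool_pos: [0.4717, -0.0475, 0.2127]
tool_rot: [-179.9, -0.0, 90.0]
force: [-0.2, 0.0, 0.3]
grip_width: 0.0872
grasp_force: 0.0
```

```bash
python3 -m pendant '[{"tx":0.1,"ty":0.44,"tz":0,"spin":0,"claw":0.5},{"tx":0,"ty":0,"tz":0.6,"spin":0,"claw":0.5},{"tx":0,"ty":0,"tz":0.6,"spin":0,"claw":0.5},{"tx":0,"ty":0,"tz":0.6,"spin":0,"claw":0.5},{"tx":0,"ty":0,"tz":0.5,"spin":0,"claw":0.5},{"tx":0,"ty":0,"tz":0.3,"spin":0,"claw":0.5},{"tx":0,"ty":0,"tz":0,"spin":0,"claw":1},{"tx":0,"ty":0,"tz":0,"spin":0,"claw":1},{"tx":0,"ty":0,"tz":0,"spin":0,"claw":1},{"tx":0,"ty":0,"tz":0,"spin":0,"claw":1}]' 15;python3 -m pendant '[{"tx":0,"ty":0,"tz":0,"spin":0,"claw":1},{"tx":0,"ty":0,"tz":0,"spin":0,"claw":1}]'
```

```text
time_s: 20.75
tool_pos: [0.4947, -0.0426, 0.0843]
tool_rot: [179.9, 0.0, 90.0]
force: [0.4, 0.0, -0.5]
grip_width: 0.0115
grasp_force: 0.0
time_s: 21.0
tool_pos: [0.4945, -0.0426, 0.0841]
tool_rot: [180.0, 0.0, 90.0]
force: [-0.7, 0.7, 4.5]
grip_width: 0.0094
grasp_force: 15.0
```

```bash
python3 -m pendant '[{"tx":0,"ty":0.13,"tz":-0.27,"spin":0,"claw":1},{"tx":0,"ty":0.17,"tz":-0.24,"spin":0,"claw":1},{"tx":0,"ty":0.21,"tz":-0.22,"spin":0,"claw":1},{"tx":0,"ty":0.23,"tz":-0.18,"spin":0,"claw":1},{"tx":0,"ty":0.26,"tz":-0.15,"spin":0,"claw":1},{"tx":0,"ty":0,"tz":0,"spin":0,"claw":1}]'
```

```text
time_s: 21.75
tool_pos: [0.5456, -0.0426, 0.1393]
tool_rot: [179.9, 0.0, 90.0]
force: [-4.9, -0.3, 9.8]
grip_width: 0.0093
grasp_force: 15.0
```

```bash
python3 -m pendant '[{"tx":0,"ty":0.28,"tz":-0.11,"spin":0,"claw":1},{"tx":0,"ty":0.29,"tz":-0.06,"spin":0,"claw":1},{"tx":0,"ty":0.3,"tz":-0.02,"spin":0,"claw":1},{"tx":0,"ty":0.3,"tz":0.03,"spin":0,"claw":1},{"tx":0,"ty":0.29,"tz":0.07,"spin":0,"claw":1},{"tx":0,"ty":0.27,"tz":0.11,"spin":0,"claw":1},{"tx":0,"ty":0,"tz":0,"spin":0,"claw":1}]'
```

```text
time_s: 22.62
tool_pos: [0.6324, -0.0426, 0.1349]
tool_rot: [179.9, -0.0, 90.0]
force: [1.9, -1.3, 0.5]
grip_width: 0.0097
grasp_force: 15.0
```

```bash
python3 -m pendant '[{"tx":0,"ty":0,"tz":0,"spin":0,"claw":0.7},{"tx":0,"ty":0,"tz":0,"spin":0,"claw":0.7},{"tx":0,"ty":0,"tz":-0.3,"spin":0,"claw":0.7},{"tx":0,"ty":0,"tz":-0.8,"spin":0,"claw":0.7},{"tx":0,"ty":0,"tz":-0.9,"spin":0,"claw":0.7},{"tx":0,"ty":-0.8,"tz":0,"spin":0,"claw":0.3},{"tx":0,"ty":-0.8,"tz":0,"spin":0,"claw":0.3},{"tx":0,"ty":-0.8,"tz":0,"spin":0,"claw":0.3},{"tx":0,"ty":-0.8,"tz":0,"spin":0,"claw":0.3},{"tx":0,"ty":0,"tz":0,"spin":1,"claw":0.3}]'
python3 -m pendant '[{"tx":0,"ty":0,"tz":0,"spin":1,"claw":0.3},{"tx":0,"ty":0,"tz":0,"spin":1,"claw":0.3},{"tx":0,"ty":0,"tz":0,"spin":1,"claw":0.3},{"tx":0,"ty":0,"tz":0,"spin":1,"claw":0.3},{"tx":0,"ty":0,"tz":0,"spin":1,"claw":0.3},{"tx":0,"ty":0,"tz":0,"spin":1,"claw":0.3},{"tx":0,"ty":0,"tz":0,"spin":1,"claw":0.3},{"tx":0,"ty":0,"tz":0,"spin":1,"claw":0.3},{"tx":0,"ty":0,"tz":0,"spin":1,"claw":0.3},{"tx":0,"ty":0,"tz":0,"spin":1,"claw":0.3}]'
python3 -m pendant '[{"tx":0,"ty":0,"tz":0,"spin":1,"claw":0.3},{"tx":0,"ty":0,"tz":0,"spin":1,"claw":0.3},{"tx":0,"ty":0,"tz":0,"spin":1,"claw":0.3},{"tx":0,"ty":0,"tz":0,"spin":1,"claw":0.3},{"tx":0,"ty":0,"tz":0,"spin":1,"claw":0.3},{"tx":0,"ty":0,"tz":0,"spin":1,"claw":0.3},{"tx":0,"ty":0,"tz":0,"spin":1,"claw":0.3},{"tx":0,"ty":0,"tz":0,"spin":1,"claw":0.3},{"tx":0,"ty":0,"tz":0,"spin":1,"claw":0.3},{"tx":0,"ty":0,"tz":0,"spin":0,"claw":0.3}]'
python3 - <<'E'
from h import *
a=snap('wrist','w4');c=cam('wrist');print(-c[1].T@c[2])
np.savez('w4.npz',R=c[1],t=c[2])
cv2.imwrite('pics/w4b.png',cv2.resize(a[:240,:,::-1],(800,375),interpolation=cv2.INTER_CUBIC))
E
```

```text
time_s: 23.88
tool_pos: [0.4685, -0.0425, 0.2369]
tool_rot: [179.9, 0.2, 85.9]
force: [0.5, -0.2, 0.6]
grip_width: 0.0596
grasp_force: 0.0
time_s: 25.12
tool_pos: [0.4708, -0.0421, 0.2368]
tool_rot: [179.9, -0.0, 45.9]
force: [0.4, -0.1, 0.0]
grip_width: 0.0612
grasp_force: 0.0
time_s: 26.38
tool_pos: [0.4708, -0.0422, 0.2366]
tool_rot: [179.9, -0.1, 10.1]
force: [-0.3, 1.0, -0.5]
grip_width: 0.0607
grasp_force: 0.0
[ 0.54521097 -0.02916166  0.38198269]
```

View pics/w4b.png

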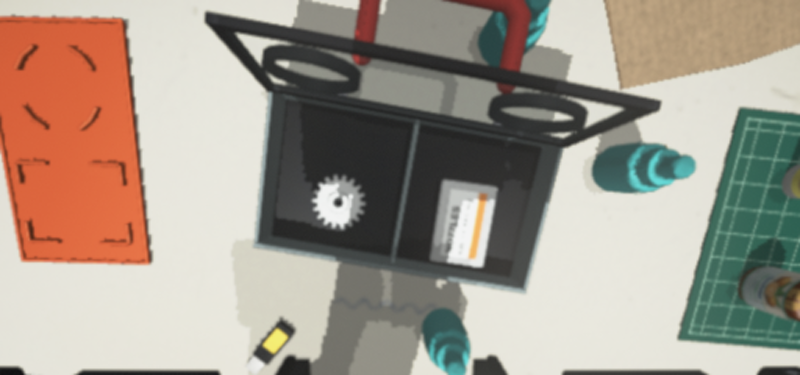

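The lid stands open. The gear hub is at (338,203), the box at about (466,225) and the tray's nests at the left. The circle's gaps lie along the tray's axes.

Run:
```python
from h import *
i=cams.camera_info('wrist');d=np.load('w4.npz');c=(i,d['R'],d['t']);s=512/800
for n,u,v,z in [('gear',338,203,.018),('gearrim',338,203,.013),('bFL',446,181,.024),('bFR',498,186,.024),('bNR',486,268,.024),('bNL',434,262,.024),('trFR',125,18,.007),('trNR',151,263,.007),('trNL',22,262,.007),('n1',18,162,.011),('n2',122,161,.011),('n3',131,242,.011),('n4',30,241,.011),('a1',28,55,.011),('a2',84,55,.011),('a3',33,117,.011),('a4',90,118,.011),('caseNL',257,243,.046),('caseNR',525,291,.046),('caseFR',562,146,.046),('caseFL',270,92,.046)]:
  print(n,px2w('wrist',u*s,v*s,z,c).round(4))
```

```text
gear [0.5175 0.0065 0.018 ]
gearrim [0.5171 0.007  0.013 ]
bFL [ 0.5478 -0.0708  0.024 ]
bFR [ 0.5511 -0.1097  0.024 ]
bNR [ 0.489  -0.1151  0.024 ]
bNL [ 0.4865 -0.0741  0.024 ]
trFR [0.6192 0.1773 0.007 ]
trNR [0.4427 0.1516 0.007 ]
trNL [0.425  0.2574 0.007 ]
n1 [0.5054 0.2545 0.011 ]
n2 [0.5197 0.1747 0.011 ]
n3 [0.4582 0.1662 0.011 ]
n4 [0.4449 0.2472 0.011 ]
a1 [0.5827 0.2447 0.011 ]
a2 [0.5894 0.204  0.011 ]
a3 [0.5403 0.242  0.011 ]
a4 [0.5467 0.1993 0.011 ]
caseNL [0.4815 0.0574 0.046 ]
caseNR [ 0.4806 -0.1425  0.046 ]
caseFR [ 0.5844 -0.1418  0.046 ]
caseFL [0.5834 0.0588 0.046 ]
```

Run:
```python
from h import *
a=snap('side','s1');c=cam('wrist');p=-c[1].T@c[2];print(w2px('side',p),w2px('side',env.get_obs()['tool_pos']))
cv2.imwrite('pics/s1b.png',cv2.resize(a[0:300,150:450,::-1],(600,600),interpolation=cv2.INTER_CUBIC))
```

```text
(np.float64(276.23129010279234), np.float64(91.09142855016745)) (np.float64(238.96948247147157), np.float64(127.71292433031559))
```

View pics/s1b.png

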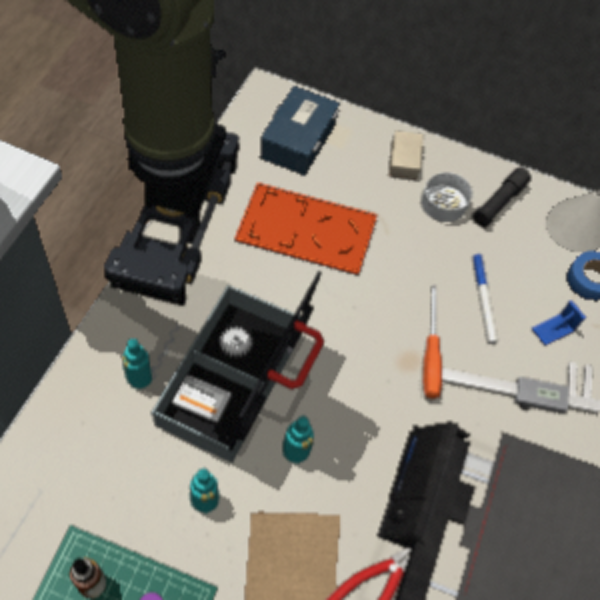

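There is no camera body at its predicted position (252,182) in the side crop, so it cannot hit the open lid. Going for the gear.

```bash
python3 -m pendant '[{"tx":0,"ty":0,"tz":0,"spin":0.45,"claw":0.4},{"tx":0.53,"ty":-0.42,"tz":0,"spin":0,"claw":0.4},{"tx":0.53,"ty":-0.42,"tz":0,"spin":0,"claw":0.4},{"tx":0,"ty":0,"tz":0.8,"spin":0,"claw":0.4},{"tx":0,"ty":0,"tz":0.8,"spin":0,"claw":0.4},{"tx":0,"ty":0,"tz":0.8,"spin":0,"claw":0.4},{"tx":0,"ty":0,"tz":0.5,"spin":0,"claw":0.4},{"tx":0,"ty":0,"tz":0,"spin":0,"claw":0.4}]'
```

```text
time_s: 27.48
tool_pos: [0.5154, 0.0067, 0.0887]
tool_rot: [-179.9, 0.2, 8.2]
force: [-0.1, 0.6, -0.5]
grip_width: 0.0522
grasp_force: 0.0
```

```bash
python3 -m pendant '[{"tx":0.03,"ty":0,"tz":0.5,"spin":0,"claw":0.4},{"tx":0,"ty":0,"tz":0.4,"spin":0,"claw":0.4},{"tx":0,"ty":0,"tz":0.25,"spin":0,"claw":0.4},{"tx":0,"ty":0,"tz":0.12,"spin":0,"claw":0.4},{"tx":0,"ty":0,"tz":0,"spin":0,"claw":0.4},{"tx":0,"ty":0,"tz":0,"spin":0,"claw":0.4}]'
```

```text
time_s: 28.22
tool_pos: [0.5193, 0.0069, 0.0278]
tool_rot: [180.0, -0.1, 8.2]
force: [-0.1, 0.2, 0.1]
grip_width: 0.0522
grasp_force: 0.0
```

```bash
python3 -m pendant '[{"tx":-0.03,"ty":0,"tz":0.08,"spin":0,"claw":0.4},{"tx":0,"ty":0,"tz":0,"spin":0,"claw":1},{"tx":0,"ty":0,"tz":0,"spin":0,"claw":1},{"tx":0,"ty":0,"tz":0,"spin":0,"claw":1},{"tx":0,"ty":0,"tz":0,"spin":0,"claw":1},{"tx":0,"ty":0,"tz":-0.2,"spin":0,"claw":1},{"tx":0,"ty":0,"tz":-0.5,"spin":0,"claw":1},{"tx":0,"ty":0,"tz":-0.8,"spin":0,"claw":1},{"tx":0,"ty":0,"tz":-0.5,"spin":0,"claw":1},{"tx":0,"ty":0,"tz":0,"spin":0,"claw":1}]' 12
```

```text
time_s: 29.48
tool_pos: [0.519, 0.0067, 0.1257]
tool_rot: [179.9, -0.3, 8.2]
force: [-0.3, -0.4, -0.8]
grip_width: 0.0403
grasp_force: 12.0
```

```bash
python3 -m pendant '[{"tx":0.2,"ty":-0.5,"tz":0,"spin":0,"claw":1},{"tx":0.29,"ty":-0.8,"tz":0,"spin":0,"claw":1},{"tx":0.29,"ty":-0.8,"tz":0,"spin":0,"claw":1},{"tx":0.29,"ty":-0.8,"tz":0,"spin":0,"claw":1},{"tx":0.26,"ty":-0.75,"tz":0,"spin":0,"claw":1},{"tx":0.2,"ty":-0.52,"tz":0,"spin":0,"claw":1},{"tx":0,"ty":0,"tz":0.5,"spin":0,"claw":1},{"tx":0,"ty":0,"tz":0.6,"spin":0,"claw":1},{"tx":0,"ty":0,"tz":0,"spin":0,"claw":1},{"tx":0,"ty":0,"tz":0,"spin":0,"claw":1}]'
python3 - <<'E'
from h import *
snap('wrist','w5');c=cam('wrist');np.savez('w5.npz',R=c[1],t=c[2])
E
```

```text
time_s: 30.72
tool_pos: [0.5631, 0.2242, 0.0684]
tool_rot: [-180.0, -0.0, 8.2]
force: [0.3, -1.0, -0.1]
grip_width: 0.0404
grasp_force: 12.0
```

View pics/w5.png

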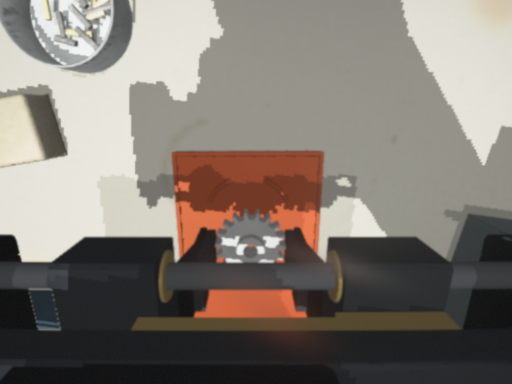

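The gear is held level at (250,240). The tray's far corners are at (173,152) and (323,152).

```bash
python3 - <<'E'
from h import *
i=cams.camera_info('wrist');d=np.load('w5.npz');c=(i,d['R'],d['t'])
a=px2w('wrist',173,152,.007,c);b=px2w('wrist',323,152,.007,c);m=(a+b)/2;print(a,b,m)
v=(a-b)[:2];v/=np.hypot(*v);n=np.array([v[1],-v[0]]);print(np.degrees(np.arctan2(n[1],n[0])),'gear nest',m[:2]-n*.048,'box nest',m[:2]-n*.132)
E
python3 -m pendant '[{"tx":0,"ty":0,"tz":0.4,"spin":0,"claw":1},{"tx":0,"ty":0,"tz":0.25,"spin":0,"claw":1},{"tx":0,"ty":0,"tz":0.13,"spin":0,"claw":1},{"tx":0,"ty":0,"tz":0,"spin":0,"claw":1},{"tx":0,"ty":0,"tz":0,"spin":0,"claw":1}]'
```

```text
[0.60408051 0.28403195 0.007     ] [0.61887561 0.18071733 0.007     ] [0.61147806 0.23237464 0.007     ]
8.149593684947535 gear nest [0.56396279 0.22557025] box nest [0.48081108 0.21366256]
time_s: 31.4
tool_pos: [0.5632, 0.2242, 0.0293]
tool_rot: [-180.0, -0.0, 8.2]
force: [1.2, -0.0, -0.3]
grip_width: 0.0403
grasp_force: 12.0
```

Consistent with the plan. Lowering the last 4 mm, releasing and rising.

```bash
python3 -m pendant '[{"tx":0.02,"ty":0,"tz":0.08,"spin":0,"claw":1},{"tx":0,"ty":0,"tz":0,"spin":0,"claw":1},{"tx":0,"ty":0,"tz":0,"spin":0,"claw":0.42},{"tx":0,"ty":0,"tz":0,"spin":0,"claw":0.42},{"tx":0,"ty":0,"tz":-0.3,"spin":0,"claw":0.42},{"tx":0,"ty":0,"tz":-0.8,"spin":0,"claw":0.42},{"tx":0,"ty":0,"tz":-1,"spin":0,"claw":0.35},{"tx":0,"ty":0,"tz":-0.8,"spin":0,"claw":0.35},{"tx":0,"ty":0,"tz":0,"spin":1,"claw":0.35},{"tx":0,"ty":0,"tz":0,"spin":0,"claw":0.35}]'
python3 - <<'E'
from h import *
snap('wrist','w6');c=cam('wrist');np.savez('w6.npz',R=c[1],t=c[2])
E
```

```text
time_s: 32.65
tool_pos: [0.5642, 0.2243, 0.1715]
tool_rot: [180.0, -0.1, 4.3]
force: [-0.3, 0.5, -0.7]
grip_width: 0.0567
grasp_force: 0.0
```

View pics/w6.png

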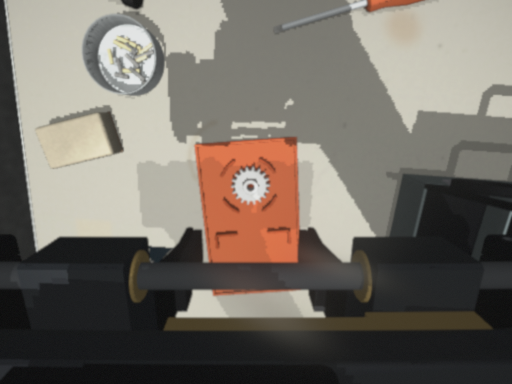

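The gear lies flat in the round nest at (250,185), centred. Now the box.

```bash
python3 -m pendant '[{"tx":-0.17,"ty":0.7,"tz":0,"spin":0,"claw":0.38},{"tx":-0.17,"ty":0.8,"tz":0,"spin":0,"claw":0.38},{"tx":-0.17,"ty":0.8,"tz":0,"spin":0,"claw":0.38},{"tx":-0.17,"ty":0.8,"tz":0,"spin":0,"claw":0.38},{"tx":-0.18,"ty":0.8,"tz":0,"spin":0,"claw":0.38},{"tx":-0.18,"ty":0.8,"tz":0,"spin":0,"claw":0.38},{"tx":-0.18,"ty":0.8,"tz":0,"spin":0,"claw":0.38},{"tx":-0.17,"ty":0.75,"tz":0,"spin":0,"claw":0.38},{"tx":0,"ty":0,"tz":0.5,"spin":0,"claw":0.38},{"tx":0,"ty":0,"tz":0.7,"spin":0,"claw":0.38}]'
python3 -m pendant '[{"tx":0,"ty":0,"tz":0.5,"spin":0,"claw":0.38},{"tx":0,"ty":0,"tz":0,"spin":0,"claw":0.38},{"tx":0,"ty":0,"tz":0,"spin":0,"claw":0.38}]'
```

```text
time_s: 33.95
tool_pos: [0.5181, -0.0935, 0.1098]
tool_rot: [180.0, -0.1, 4.2]
force: [0.5, 0.5, -0.4]
grip_width: 0.0539
grasp_force: 0.0
time_s: 34.33
tool_pos: [0.5183, -0.0926, 0.0858]
tool_rot: [180.0, -0.0, 4.3]
force: [-0.1, 0.6, -0.0]
grip_width: 0.0537
grasp_force: 0.0
```

```bash
python3 -m pendant '[{"tx":0,"ty":0,"tz":0.5,"spin":0,"claw":0.38},{"tx":0,"ty":0,"tz":0.4,"spin":0,"claw":0.38},{"tx":0,"ty":0,"tz":0.22,"spin":0,"claw":0.38},{"tx":0,"ty":0,"tz":0.1,"spin":0,"claw":0.38},{"tx":0,"ty":0,"tz":0,"spin":0,"claw":0.38},{"tx":0,"ty":0,"tz":0,"spin":0,"claw":1},{"tx":0,"ty":0,"tz":0,"spin":0,"claw":1},{"tx":0,"ty":0,"tz":0,"spin":0,"claw":1},{"tx":0,"ty":0,"tz":0,"spin":0,"claw":1},{"tx":0,"ty":0,"tz":0,"spin":0,"claw":1}]' 15
```

```text
time_s: 35.58
tool_pos: [0.5182, -0.0926, 0.0246]
tool_rot: [180.0, -0.0, 4.2]
force: [-2.0, 0.8, 5.2]
grip_width: 0.0416
grasp_force: 15.0
```

```bash
python3 -m pendant '[{"tx":0,"ty":0,"tz":-0.3,"spin":0,"claw":1},{"tx":0,"ty":0,"tz":-0.8,"spin":0,"claw":1},{"tx":0,"ty":0,"tz":-0.9,"spin":0,"claw":1},{"tx":0,"ty":0,"tz":-0.7,"spin":0,"claw":1},{"tx":-0.03,"ty":-0.5,"tz":-0.3,"spin":0,"claw":1},{"tx":-0.04,"ty":-0.8,"tz":0,"spin":0,"claw":1},{"tx":-0.04,"ty":-0.8,"tz":0,"spin":0,"claw":1},{"tx":-0.04,"ty":-0.8,"tz":0,"spin":0,"claw":1},{"tx":-0.04,"ty":-0.8,"tz":0,"spin":0,"claw":1},{"tx":-0.04,"ty":-0.8,"tz":0,"spin":0,"claw":1}]'
python3 -m pendant '[{"tx":-0.04,"ty":-0.8,"tz":0,"spin":0,"claw":1},{"tx":-0.02,"ty":-0.54,"tz":0,"spin":0,"claw":1},{"tx":0,"ty":-0.3,"tz":0,"spin":0,"claw":1},{"tx":0,"ty":0,"tz":0,"spin":-1,"claw":1},{"tx":0,"ty":0,"tz":0,"spin":-1,"claw":1},{"tx":0,"ty":0,"tz":0,"spin":-1,"claw":1},{"tx":0,"ty":0,"tz":0,"spin":-1,"claw":1},{"tx":0,"ty":0,"tz":0,"spin":-1,"claw":1},{"tx":0,"ty":0,"tz":0,"spin":-1,"claw":1},{"tx":0,"ty":0,"tz":0,"spin":-1,"claw":1}]'
python3 -m pendant '[{"tx":0,"ty":0,"tz":0,"spin":-1,"claw":1},{"tx":0,"ty":0,"tz":0,"spin":-1,"claw":1},{"tx":0,"ty":0,"tz":0,"spin":-1,"claw":1},{"tx":0,"ty":0,"tz":0,"spin":-1,"claw":1},{"tx":0,"ty":0,"tz":0,"spin":-1,"claw":1},{"tx":0,"ty":0,"tz":0,"spin":-1,"claw":1},{"tx":0,"ty":0,"tz":0,"spin":-1,"claw":1},{"tx":0,"ty":0,"tz":0,"spin":-1,"claw":1},{"tx":0,"ty":0,"tz":0,"spin":-1,"claw":1},{"tx":0,"ty":0,"tz":0,"spin":-1,"claw":1}]'
python3 -m pendant '[{"tx":0,"ty":0,"tz":0,"spin":-1,"claw":1},{"tx":0,"ty":0,"tz":0,"spin":-1,"claw":1},{"tx":0,"ty":0,"tz":0,"spin":-1,"claw":1},{"tx":0,"ty":0,"tz":0,"spin":-1,"claw":1},{"tx":0,"ty":0,"tz":0,"spin":-1,"claw":1},{"tx":0,"ty":0,"tz":0,"spin":-1,"claw":1},{"tx":0,"ty":0,"tz":0,"spin":-0.5,"claw":1},{"tx":0,"ty":0,"tz":0,"spin":0,"claw":1}]'
```

```text
time_s: 36.83
tool_pos: [0.4879, 0.1334, 0.1734]
tool_rot: [180.0, 0.1, 4.3]
force: [0.4, 0.1, -0.3]
grip_width: 0.0418
grasp_force: 15.0
time_s: 38.08
tool_pos: [0.4801, 0.212, 0.1735]
tool_rot: [180.0, 0.1, 32.3]
force: [0.1, 0.5, -0.4]
grip_width: 0.0421
grasp_force: 15.0
time_s: 39.33
tool_pos: [0.4801, 0.212, 0.1735]
tool_rot: [-180.0, 0.1, 72.3]
force: [-0.7, -0.4, -0.8]
grip_width: 0.0421
grasp_force: 15.0
time_s: 40.33
tool_pos: [0.4804, 0.2123, 0.1738]
tool_rot: [-180.0, 0.0, 98.2]
force: [0.3, 0.3, -0.4]
grip_width: 0.0416
grasp_force: 15.0
```

```bash
python3 -m pendant '[{"tx":0,"ty":0,"tz":0.6,"spin":0,"claw":1},{"tx":0,"ty":0,"tz":0.7,"spin":0,"claw":1},{"tx":0,"ty":0,"tz":0.7,"spin":0,"claw":1},{"tx":0,"ty":0,"tz":0.5,"spin":0,"claw":1},{"tx":0,"ty":0,"tz":0.3,"spin":0,"claw":1},{"tx":0,"ty":0,"tz":0.1,"spin":0,"claw":1},{"tx":0,"ty":0,"tz":0,"spin":0,"claw":1},{"tx":0,"ty":0,"tz":0,"spin":0,"claw":1}]'
```

```text
time_s: 41.32
tool_pos: [0.4814, 0.2127, 0.03]
tool_rot: [179.9, -0.0, 98.2]
force: [0.4, -0.5, -0.9]
grip_width: 0.0416
grasp_force: 15.0
```

```bash
python3 -m pendant '[{"tx":0,"ty":0,"tz":0.08,"spin":0,"claw":1},{"tx":0,"ty":0,"tz":0,"spin":0,"claw":1},{"tx":0,"ty":0,"tz":0,"spin":0,"claw":0.42},{"tx":0,"ty":0,"tz":0,"spin":0,"claw":0.42},{"tx":0,"ty":0,"tz":-0.3,"spin":0,"claw":0.42},{"tx":0,"ty":0,"tz":-1,"spin":0,"claw":0.42},{"tx":0,"ty":0,"tz":-1,"spin":0,"claw":0.42},{"tx":0,"ty":0,"tz":-1,"spin":0,"claw":0.5},{"tx":0,"ty":0,"tz":-0.8,"spin":1,"claw":0.5},{"tx":0,"ty":0,"tz":0,"spin":1,"claw":0.5}]'
python3 -m pendant '[{"tx":-0.6,"ty":0.3,"tz":0,"spin":0,"claw":0.5},{"tx":-0.8,"ty":0.5,"tz":0,"spin":0,"claw":0.5},{"tx":-0.8,"ty":0.5,"tz":0,"spin":0,"claw":0.5},{"tx":-0.8,"ty":0.5,"tz":0,"spin":0,"claw":0.5},{"tx":-0.8,"ty":0.5,"tz":0,"spin":0,"claw":0.5},{"tx":-0.8,"ty":0.5,"tz":0,"spin":0,"claw":0.5},{"tx":-0.5,"ty":0.2,"tz":0,"spin":0,"claw":0.5},{"tx":0,"ty":0,"tz":0,"spin":0,"claw":0.5},{"tx":0,"ty":0,"tz":0,"spin":0,"claw":0.5}]'
python3 - <<'E'
from h import *
a=snap('side','s2');b=snap('top','top2')
A=cv2.resize(a[60:300,150:390,::-1],(400,400),interpolation=cv2.INTER_CUBIC);B=cv2.resize(b[110:270,100:260,::-1],(400,400),interpolation=cv2.INTER_CUBIC)
cv2.imwrite('pics/c2.png',np.hstack([A,B]))
E
```

```text
time_s: 42.58
tool_pos: [0.4822, 0.2139, 0.2345]
tool_rot: [179.6, -0.1, 90.1]
force: [0.5, -0.7, -1.0]
grip_width: 0.0435
grasp_force: 0.0
time_s: 43.7
tool_pos: [0.631, -0.0395, 0.2305]
tool_rot: [-180.0, -0.1, 90.4]
force: [0.3, 0.6, -1.0]
grip_width: 0.0433
grasp_force: 0.0
```

View pics/c2.png

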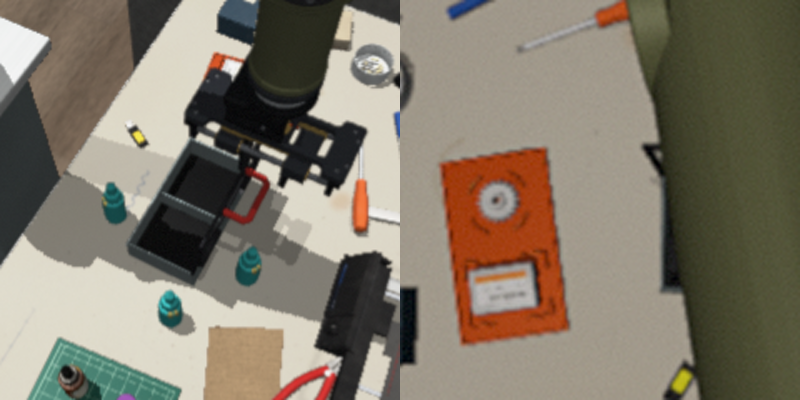

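Gear and box lie in their nests; box centre is at about (503,288) in the right half. The lid is open and both bottles are on the mat. Checking the box numerically.

Run:
```python
from h import *
im=cv2.imread('pics/top2.png');c=cam('top')
for n,u,v,z in[('box',505-400,288,.025),('gear',498-400,201,.019)]:print(n,px2w('top',100+u/2.5,110+v/2.5,z,c).round(4))
hsv=cv2.cvtColor(im,cv2.COLOR_BGR2HSV);m=cv2.inRange(hsv,(0,0,90),(180,110,255));M=np.zeros_like(m);M[212:238,125:158]=m[212:238,125:158]
cs=max(cv2.findContours(M,0,1)[0],key=cv2.contourArea).reshape(-1,2)
print(cv2.minAreaRect(np.array([px2w('top',u,v,.025,c)[:2] for u,v in cs],np.float32)))
```

```text
box [0.4794 0.2099 0.025 ]
gear [0.5628 0.2206 0.019 ]
((0.4801507592201233, 0.21394868195056915), (0.04395054280757904, 0.06375529617071152), 8.396885871887207)
```

```bash
python3 -m pendant '[{"tx":-0.06,"ty":0.02,"tz":0,"spin":0.08,"claw":0.72},{"tx":0,"ty":0,"tz":0,"spin":0,"claw":0.72},{"tx":0,"ty":0,"tz":0.6,"spin":0,"claw":0.72},{"tx":0,"ty":0,"tz":0.4,"spin":0,"claw":0.72},{"tx":0,"ty":0,"tz":0,"spin":0,"claw":0.72},{"tx":0,"ty":0,"tz":0,"spin":0,"claw":0.72}]' 15
```

```text
time_s: 44.55
tool_pos: [0.6331, -0.0448, 0.1808]
tool_rot: [179.9, -0.0, 89.9]
force: [0.1, -0.3, -0.2]
grip_width: 0.0246
grasp_force: 0.0
```

```bash
python3 -m pendant '[{"tx":0.04,"ty":0,"tz":0.3,"spin":0,"claw":0.72},{"tx":0,"ty":0,"tz":0.3,"spin":0,"claw":0.72},{"tx":0,"ty":0,"tz":0.25,"spin":0,"claw":0.72},{"tx":0,"ty":0,"tz":0.06,"spin":0,"claw":0.72},{"tx":0,"ty":0,"tz":0,"spin":0,"claw":1},{"tx":0,"ty":0,"tz":0,"spin":0,"claw":1},{"tx":0,"ty":0,"tz":0,"spin":0,"claw":1},{"tx":0,"ty":0,"tz":0,"spin":0,"claw":1}]' 15
```

```text
time_s: 45.55
tool_pos: [0.6328, -0.0429, 0.1349]
tool_rot: [180.0, 0.0, 89.9]
force: [-1.3, -0.1, 0.6]
grip_width: 0.0095
grasp_force: 15.0
```

```bash
python3 -m pendant '[{"tx":0,"ty":-0.28,"tz":-0.11,"spin":0,"claw":1},{"tx":0,"ty":-0.29,"tz":-0.07,"spin":0,"claw":1},{"tx":0,"ty":-0.3,"tz":-0.03,"spin":0,"claw":1},{"tx":0,"ty":-0.3,"tz":0.02,"spin":0,"claw":1},{"tx":0,"ty":-0.29,"tz":0.06,"spin":0,"claw":1},{"tx":0,"ty":-0.28,"tz":0.11,"spin":0,"claw":1},{"tx":0,"ty":0,"tz":0,"spin":0,"claw":1}]';python3 -m pendant '[{"tx":0,"ty":-0.26,"tz":0.15,"spin":0,"claw":1},{"tx":0,"ty":-0.23,"tz":0.18,"spin":0,"claw":1},{"tx":0,"ty":-0.21,"tz":0.22,"spin":0,"claw":1},{"tx":0,"ty":-0.17,"tz":0.24,"spin":0,"claw":1},{"tx":0,"ty":0,"tz":0,"spin":0,"claw":1}]'
```

```text
time_s: 46.42
tool_pos: [0.542, -0.0428, 0.1345]
tool_rot: [-179.7, 0.1, 89.9]
force: [-3.4, 1.0, 3.1]
grip_width: 0.0095
grasp_force: 15.0
time_s: 47.05
tool_pos: [0.5012, -0.0428, 0.0945]
tool_rot: [-179.9, -0.0, 89.9]
force: [2.1, -0.5, -2.7]
grip_width: 0.009
grasp_force: 15.0
```

```bash
python3 -m pendant '[{"tx":0,"ty":-0.09,"tz":0.14,"spin":0,"claw":1},{"tx":0,"ty":-0.05,"tz":0.1,"spin":0,"claw":1},{"tx":0,"ty":0,"tz":0.05,"spin":0,"claw":1},{"tx":0,"ty":0,"tz":0,"spin":0,"claw":1},{"tx":0,"ty":0,"tz":0,"spin":0,"claw":1}]'
```

```text
time_s: 47.68
tool_pos: [0.4948, -0.0428, 0.0811]
tool_rot: [-179.9, -0.0, 89.9]
force: [2.7, -0.8, -2.7]
grip_width: 0.0091
grasp_force: 15.1
```

```bash
python3 -m pendant '[{"tx":0,"ty":0,"tz":0.05,"spin":0,"claw":1},{"tx":0,"ty":0,"tz":0,"spin":0,"claw":1}]';python3 -m pendant '[{"tx":0,"ty":0,"tz":0.05,"spin":0,"claw":1},{"tx":0,"ty":0,"tz":0,"spin":0,"claw":1}]'
```

```text
time_s: 47.92
tool_pos: [0.4945, -0.0428, 0.0799]
tool_rot: [-179.9, 0.1, 89.9]
force: [-3.6, -0.8, 9.3]
grip_width: 0.0092
grasp_force: 14.3
time_s: 48.18
tool_pos: [0.4945, -0.0428, 0.0781]
tool_rot: [-179.9, 0.1, 89.9]
force: [-5.3, -1.1, 15.5]
grip_width: 0.0086
grasp_force: 13.9
```

The lid is down on its stop (15 N push back). Releasing and going back for the bottle.

```bash
python3 -m pendant '[{"tx":0,"ty":0,"tz":-0.08,"spin":0,"claw":0.5},{"tx":0,"ty":0,"tz":0,"spin":0,"claw":0.5},{"tx":0,"ty":0,"tz":0,"spin":0,"claw":0.5},{"tx":0,"ty":0,"tz":-0.6,"spin":0,"claw":0.5},{"tx":0,"ty":0,"tz":-1,"spin":0,"claw":0},{"tx":0,"ty":0,"tz":-1,"spin":0,"claw":0},{"tx":0,"ty":0,"tz":-0.6,"spin":0,"claw":0},{"tx":-0.8,"ty":0.05,"tz":0,"spin":0,"claw":0},{"tx":-0.9,"ty":0.05,"tz":0,"spin":0,"claw":0},{"tx":-0.9,"ty":0.05,"tz":0,"spin":0,"claw":0}]'
python3 -m pendant '[{"tx":-0.9,"ty":0.05,"tz":0,"spin":0,"claw":0},{"tx":-0.9,"ty":0.05,"tz":0,"spin":0,"claw":0},{"tx":-0.9,"ty":0.05,"tz":0,"spin":0,"claw":0},{"tx":-0.8,"ty":0.03,"tz":0,"spin":0,"claw":0},{"tx":0,"ty":0,"tz":0,"spin":1,"claw":0},{"tx":0,"ty":0,"tz":0,"spin":1,"claw":0},{"tx":0,"ty":0,"tz":0,"spin":1,"claw":0},{"tx":0,"ty":0,"tz":0,"spin":1,"claw":0},{"tx":0,"ty":0,"tz":0,"spin":1,"claw":0},{"tx":0,"ty":0,"tz":0,"spin":1,"claw":0}]'
python3 -m pendant '[{"tx":0,"ty":0,"tz":0,"spin":1,"claw":0},{"tx":0,"ty":0,"tz":0,"spin":1,"claw":0},{"tx":0,"ty":0,"tz":0,"spin":1,"claw":0},{"tx":0,"ty":0,"tz":0,"spin":1,"claw":0},{"tx":0,"ty":0,"tz":0,"spin":1,"claw":0},{"tx":0,"ty":0,"tz":0,"spin":1,"claw":0},{"tx":0,"ty":0,"tz":0,"spin":1,"claw":0},{"tx":0,"ty":0,"tz":0,"spin":1,"claw":0},{"tx":0,"ty":0,"tz":0,"spin":1,"claw":0},{"tx":0,"ty":0,"tz":0,"spin":1,"claw":0}]'
python3 -m pendant '[{"tx":0,"ty":0,"tz":0,"spin":1,"claw":0},{"tx":0,"ty":0,"tz":0,"spin":1,"claw":0},{"tx":0,"ty":0,"tz":0,"spin":1,"claw":0},{"tx":0,"ty":0,"tz":0,"spin":1,"claw":0},{"tx":0,"ty":0,"tz":0,"spin":1,"claw":0},{"tx":0,"ty":0,"tz":0,"spin":1,"claw":0},{"tx":0,"ty":0,"tz":0,"spin":0.48,"claw":0},{"tx":0,"ty":0,"tz":0,"spin":0,"claw":0}]'
python3 - <<'E'
from h import *
a=snap('side','s3');b=snap('wrist','w7')
A=cv2.resize(a[120:300,150:330,::-1],(400,400),interpolation=cv2.INTER_CUBIC);B=cv2.resize(b[:,:,::-1],(400,300))
cv2.imwrite('pics/c3.png',np.hstack([A,np.vstack([B,np.zeros((100,400,3),np.uint8)])]))
E
```

```text
time_s: 49.42
tool_pos: [0.5023, -0.174, 0.2404]
tool_rot: [-180.0, 0.0, 89.9]
force: [0.9, 0.1, -0.0]
grip_width: 0.086
grasp_force: 0.0
time_s: 50.68
tool_pos: [0.511, -0.3476, 0.2398]
tool_rot: [-179.9, -0.0, 65.8]
force: [-0.7, 0.4, -0.2]
grip_width: 0.087
grasp_force: 0.0
time_s: 51.92
tool_pos: [0.511, -0.3476, 0.2398]
tool_rot: [-179.9, 0.0, 25.8]
force: [0.0, 0.1, -0.1]
grip_width: 0.0872
grasp_force: 0.0
time_s: 52.92
tool_pos: [0.5111, -0.3477, 0.2402]
tool_rot: [-180.0, 0.0, 0.0]
force: [0.2, 0.5, -0.4]
grip_width: 0.087
grasp_force: 0.0
```

View pics/c3.png

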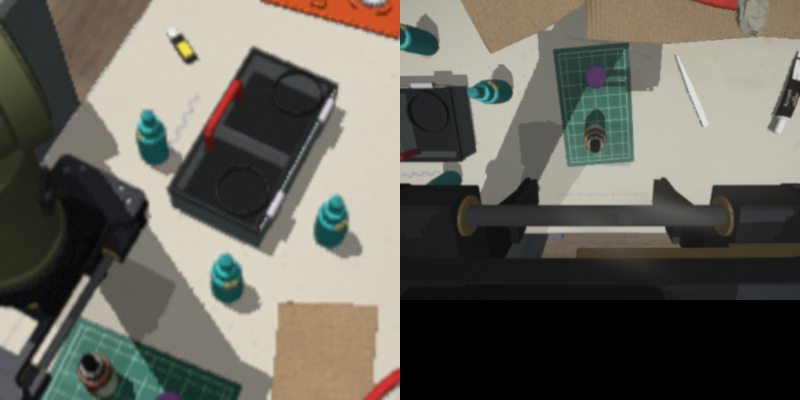

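The lid is shut with empty rings, and the bottle and stick stand on the mat. Descending on the bottle.

```bash
python3 -m pendant '[{"tx":0,"ty":0,"tz":0.6,"spin":0,"claw":0},{"tx":0,"ty":0,"tz":0.7,"spin":0,"claw":0},{"tx":0,"ty":0,"tz":0.8,"spin":0,"claw":0},{"tx":0,"ty":0,"tz":0.8,"spin":0,"claw":0},{"tx":0,"ty":0,"tz":0.5,"spin":0,"claw":0},{"tx":0,"ty":0,"tz":0.22,"spin":0,"claw":0},{"tx":0,"ty":0,"tz":0,"spin":0,"claw":0.5},{"tx":0,"ty":0,"tz":0,"spin":0,"claw":0.6},{"tx":0,"ty":0,"tz":0,"spin":0,"claw":1},{"tx":0,"ty":0,"tz":0,"spin":0,"claw":1}]' 15;python3 -m pendant '[{"tx":0,"ty":0,"tz":0,"spin":0,"claw":1},{"tx":0,"ty":0,"tz":0,"spin":0,"claw":1},{"tx":0,"ty":0,"tz":0,"spin":0,"claw":1}]'
```

```text
time_s: 54.28
tool_pos: [0.5116, -0.3481, 0.0604]
tool_rot: [179.9, -0.1, -0.0]
force: [-0.2, -0.5, -0.1]
grip_width: 0.0548
grasp_force: 0.0
time_s: 54.65
tool_pos: [0.5113, -0.3477, 0.0596]
tool_rot: [180.0, -0.0, 0.0]
force: [0.6, 0.4, 0.5]
grip_width: 0.0319
grasp_force: 15.0
```

```bash
python3 -m pendant '[{"tx":0,"ty":0,"tz":-0.3,"spin":0,"claw":1},{"tx":0,"ty":0,"tz":-0.7,"spin":0,"claw":1},{"tx":0,"ty":0,"tz":-0.8,"spin":0,"claw":1},{"tx":0,"ty":0,"tz":-0.6,"spin":0,"claw":1},{"tx":0,"ty":-0.2,"tz":-0.2,"spin":0,"claw":1},{"tx":0.1,"ty":-0.5,"tz":0,"spin":0,"claw":1},{"tx":0.13,"ty":-0.7,"tz":0,"spin":0,"claw":1},{"tx":0.13,"ty":-0.7,"tz":0,"spin":0,"claw":1},{"tx":0.13,"ty":-0.7,"tz":0,"spin":0,"claw":1},{"tx":0.13,"ty":-0.7,"tz":0,"spin":0,"claw":1}]';python3 -m pendant '[{"tx":0.13,"ty":-0.6,"tz":0,"spin":0,"claw":1},{"tx":0.06,"ty":-0.4,"tz":0,"spin":0,"claw":1},{"tx":0,"ty":-0.27,"tz":0,"spin":0,"claw":1},{"tx":0,"ty":0,"tz":0.3,"spin":0,"claw":1},{"tx":0,"ty":0,"tz":0.4,"spin":0,"claw":1},{"tx":0,"ty":0,"tz":0.3,"spin":0,"claw":1},{"tx":0,"ty":0,"tz":0,"spin":0,"claw":1},{"tx":0,"ty":0,"tz":0,"spin":0,"claw":1}]'
```

```text
time_s: 55.9
tool_pos: [0.5416, -0.1706, 0.1888]
tool_rot: [-180.0, 0.1, 0.0]
force: [0.1, 0.3, -1.4]
grip_width: 0.0322
grasp_force: 15.0
time_s: 56.9
tool_pos: [0.552, -0.1096, 0.1397]
tool_rot: [-180.0, -0.0, -0.0]
force: [0.5, -0.7, -0.7]
grip_width: 0.0318
grasp_force: 15.0
```

Lowering .1397 → .1068.

```bash
python3 -m pendant '[{"tx":0,"ty":0,"tz":0.25,"spin":0,"claw":1},{"tx":0,"ty":0,"tz":0.2,"spin":0,"claw":1},{"tx":0,"ty":0,"tz":0.12,"spin":0,"claw":1},{"tx":0,"ty":0,"tz":0.06,"spin":0,"claw":1},{"tx":0,"ty":0,"tz":0.03,"spin":0,"claw":1},{"tx":0,"ty":0,"tz":0,"spin":0,"claw":1},{"tx":0,"ty":0,"tz":0,"spin":0,"claw":1}]'
```

```text
time_s: 57.78
tool_pos: [0.5519, -0.1093, 0.1068]
tool_rot: [180.0, -0.0, 0.0]
force: [0.3, 0.5, -0.5]
grip_width: 0.032
grasp_force: 15.0
```

```bash
python3 -m pendant '[{"tx":0,"ty":0,"tz":0.01,"spin":0,"claw":0.6},{"tx":0,"ty":0,"tz":0,"spin":0,"claw":0.3},{"tx":0,"ty":0,"tz":0,"spin":0,"claw":0},{"tx":0,"ty":0,"tz":0,"spin":0,"claw":0},{"tx":0,"ty":0,"tz":-0.5,"spin":0,"claw":0},{"tx":0,"ty":0,"tz":-0.9,"spin":0,"claw":0},{"tx":0,"ty":0,"tz":-0.8,"spin":0,"claw":0},{"tx":0.2,"ty":0.9,"tz":0,"spin":0,"claw":0},{"tx":0.2,"ty":0.9,"tz":0,"spin":0,"claw":0},{"tx":0.2,"ty":0.9,"tz":0,"spin":0,"claw":0}]';python3 -m pendant '[{"tx":0.2,"ty":0.9,"tz":0,"spin":0,"claw":0},{"tx":0.16,"ty":0.8,"tz":0,"spin":0,"claw":0},{"tx":0,"ty":0.39,"tz":0,"spin":0,"claw":0},{"tx":0,"ty":0,"tz":0,"spin":0,"claw":0},{"tx":0,"ty":0,"tz":0.5,"spin":0,"claw":0},{"tx":0,"ty":0,"tz":0.6,"spin":0,"claw":0},{"tx":0,"ty":0,"tz":0.7,"spin":0,"claw":0},{"tx":0,"ty":0,"tz":0.7,"spin":0,"claw":0},{"tx":0,"ty":0,"tz":0.4,"spin":0,"claw":0},{"tx":0,"ty":0,"tz":0.2,"spin":0,"claw":0}]'
python3 -m pendant '[{"tx":0,"ty":0,"tz":0,"spin":0,"claw":0.5},{"tx":0,"ty":0,"tz":0,"spin":0,"claw":0.65}]'
```

```text
time_s: 59.02
tool_pos: [0.582, -0.2457, 0.2164]
tool_rot: [180.0, -0.0, 0.0]
force: [1.1, -0.1, -0.0]
grip_width: 0.0873
grasp_force: 0.0
time_s: 60.28
tool_pos: [0.5998, -0.3472, 0.0605]
tool_rot: [-179.9, 0.0, 0.1]
force: [0.5, -1.1, -0.1]
grip_width: 0.0873
grasp_force: 0.0
time_s: 60.52
tool_pos: [0.6007, -0.3491, 0.0627]
tool_rot: [179.9, -0.1, -0.0]
force: [-0.6, -0.2, 0.3]
grip_width: 0.0739
grasp_force: 0.0
```

```bash
python3 -m pendant '[{"tx":0,"ty":0,"tz":0.05,"spin":0,"claw":0.65},{"tx":0,"ty":0,"tz":0,"spin":0,"claw":0.65},{"tx":0,"ty":0,"tz":0,"spin":0,"claw":1},{"tx":0,"ty":0,"tz":0,"spin":0,"claw":1},{"tx":0,"ty":0,"tz":0,"spin":0,"claw":1},{"tx":0,"ty":0,"tz":0,"spin":0,"claw":1},{"tx":0,"ty":0,"tz":0,"spin":0,"claw":1},{"tx":0,"ty":0,"tz":0,"spin":0,"claw":1}]' 15
```

```text
time_s: 61.52
tool_pos: [0.5997, -0.3488, 0.0585]
tool_rot: [180.0, 0.0, 0.0]
force: [-0.5, 0.7, -0.6]
grip_width: 0.0261
grasp_force: 15.0
```

```bash
python3 -m pendant '[{"tx":0,"ty":0,"tz":-0.4,"spin":0,"claw":1},{"tx":0,"ty":0,"tz":-0.8,"spin":0,"claw":1},{"tx":0,"ty":0,"tz":-0.8,"spin":0,"claw":1},{"tx":0,"ty":0,"tz":-0.8,"spin":0,"claw":1},{"tx":0,"ty":0,"tz":-0.5,"spin":0,"claw":1},{"tx":0,"ty":-0.4,"tz":-0.2,"spin":0,"claw":1},{"tx":-0.1,"ty":-0.7,"tz":0,"spin":0,"claw":1},{"tx":-0.12,"ty":-0.8,"tz":0,"spin":0,"claw":1},{"tx":-0.12,"ty":-0.8,"tz":0,"spin":0,"claw":1},{"tx":-0.12,"ty":-0.8,"tz":0,"spin":0,"claw":1}]';python3 -m pendant '[{"tx":-0.12,"ty":-0.8,"tz":0,"spin":0,"claw":1},{"tx":-0.12,"ty":-0.8,"tz":0,"spin":0,"claw":1},{"tx":-0.12,"ty":-0.8,"tz":0,"spin":0,"claw":1},{"tx":-0.1,"ty":-0.7,"tz":0,"spin":0,"claw":1},{"tx":-0.05,"ty":-0.5,"tz":0,"spin":0,"claw":1},{"tx":0,"ty":-0.39,"tz":0,"spin":0,"claw":1},{"tx":0,"ty":0,"tz":0.5,"spin":0,"claw":1},{"tx":0,"ty":0,"tz":0.6,"spin":0,"claw":1},{"tx":0,"ty":0,"tz":0.6,"spin":0,"claw":1},{"tx":0,"ty":0,"tz":0.3,"spin":0,"claw":1}]';python3 -m pendant '[{"tx":0,"ty":0,"tz":0,"spin":0,"claw":1},{"tx":0,"ty":0,"tz":0,"spin":0,"claw":1}]'
```

```text
time_s: 62.78
tool_pos: [0.5759, -0.1704, 0.2332]
tool_rot: [-180.0, 0.1, 0.1]
force: [0.7, -0.5, -0.7]
grip_width: 0.026
grasp_force: 15.0
time_s: 64.03
tool_pos: [0.5492, 0.0269, 0.1317]
tool_rot: [180.0, 0.2, 0.1]
force: [-0.4, 0.4, 0.1]
grip_width: 0.0263
grasp_force: 15.0
time_s: 64.28
tool_pos: [0.5519, 0.0261, 0.1347]
tool_rot: [180.0, -0.1, 0.0]
force: [0.0, 0.1, -0.2]
grip_width: 0.0261
grasp_force: 15.0
```

```bash
python3 -m pendant '[{"tx":0,"ty":0,"tz":0.25,"spin":0,"claw":1},{"tx":0,"ty":0,"tz":0.18,"spin":0,"claw":1},{"tx":0,"ty":0,"tz":0.09,"spin":0,"claw":1},{"tx":0,"ty":0,"tz":0.04,"spin":0,"claw":1},{"tx":0,"ty":0,"tz":0,"spin":0,"claw":1},{"tx":0,"ty":0,"tz":0,"spin":0,"claw":1}]'
```

```text
time_s: 65.03
tool_pos: [0.5514, 0.0257, 0.1056]
tool_rot: [180.0, -0.0, -0.0]
force: [0.0, 0.7, -0.8]
grip_width: 0.0259
grasp_force: 15.0
```

```bash
python3 -m pendant '[{"tx":0,"ty":0,"tz":0.01,"spin":0,"claw":0.7},{"tx":0,"ty":0,"tz":0,"spin":0,"claw":0.4},{"tx":0,"ty":0,"tz":0,"spin":0,"claw":0},{"tx":0,"ty":0,"tz":0,"spin":0,"claw":0},{"tx":0,"ty":0,"tz":-0.5,"spin":0,"claw":0},{"tx":0,"ty":0,"tz":-1,"spin":0,"claw":0},{"tx":0,"ty":0,"tz":-1,"spin":0,"claw":0},{"tx":-0.6,"ty":0.5,"tz":-0.5,"spin":0,"claw":0},{"tx":-0.8,"ty":0.5,"tz":0,"spin":0,"claw":0},{"tx":-0.4,"ty":0.5,"tz":0,"spin":0,"claw":0}]';python3 -m pendant '[{"tx":0,"ty":0,"tz":0,"spin":0,"claw":0},{"tx":0,"ty":0,"tz":0,"spin":0,"claw":0}]'
python3 - <<'E'
from h import *
a=snap('side','s4');b=snap('wrist','w8')
A=cv2.resize(a[80:260,150:330,::-1],(400,400),interpolation=cv2.INTER_CUBIC);B=cv2.resize(b[:,:,::-1],(400,300))
cv2.imwrite('pics/c4.png',np.hstack([A,np.vstack([B,np.zeros((100,400,3),np.uint8)])]))
E
```

```text
time_s: 66.28
tool_pos: [0.4598, -0.05, 0.2555]
tool_rot: [179.9, -0.0, -0.0]
force: [-0.4, 0.0, -0.1]
grip_width: 0.0871
grasp_force: 0.0
time_s: 66.53
tool_pos: [0.4617, -0.0486, 0.2552]
tool_rot: [-180.0, -0.0, 0.0]
force: [1.8, 0.0, 0.5]
grip_width: 0.0869
grasp_force: 0.0
```

View pics/c4.png

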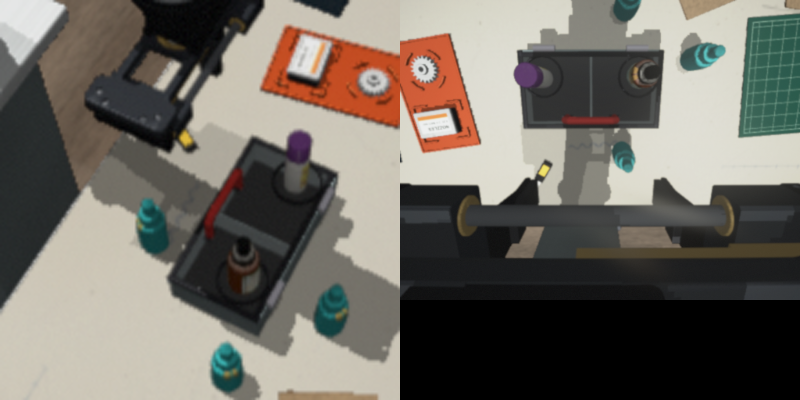

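The picture shows the stick (300,165) and bottle (243,268) upright in their own rings on the shut lid. The box and gear are in their nests, and the robot is clear.

```bash
python3 -c "
from cell import env
print(env.sign_off())"
```

```text
the job is handed in; nothing more can be done
None
```

The job is handed in at about 67 s: nozzle box and gear are in their nests, the lid is shut, and the stick and bottle stand upright in their own rings; the judge's verdict was not shown.

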